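Put the lids on the dry clay jars before the kiln

TASK

Before the ware board goes to the kiln, put each of the four loose clay lids, knob up, on the jar it was made for: the large round, the small round, the square and the oblong one. Turn each lid to follow its jar's outline and let it sit down flat and centred on the rim. Dry clay chips, so set the lids down rather than dropping them, and leave the jars standing upright where they are.

Things in the scene. Friction and masses are not known exactly. Their poses are not given: they have to be found in the camera images.
- knob_large (a point): The large round lid, dry grey clay, 0.16 kg, lying knob up: a round plate 102 mm across with a round knob 25 mm across. Foot 76 mm across (70 below) and 8 mm high, fits inside the jar's mouth with 5 mm to spare all round; plate 7 mm thick; knob 28 mm tall. Point: middle of the knob, 14 mm over the plate's top, 29 mm over the foot's underside, 21 mm over the plate's underside (which rests on the rim).
- knob_small (a point): The small round lid, dry grey clay, 0.08 kg, lying knob up: a round plate 74 mm across with a round knob 22 mm across. Foot 50 mm across (44 below) and 8 mm high, fits inside the jar's mouth with 5 mm to spare all round; plate 7 mm thick; knob 28 mm tall. Point: middle of the knob, 14 mm over the plate's top, 29 mm over the foot's underside, 21 mm over the plate's underside (which rests on the rim).
- knob_square (a point): The square lid, dry grey clay, 0.14 kg, lying knob up: a square plate 86 x 86 mm with a square knob 22 x 22 mm (sides along x and y). Foot 60 x 60 mm and 8 mm high, fits inside the jar's mouth with 5 mm to spare all round; plate 7 mm thick; knob 28 mm tall. Point: middle of the knob, 14 mm over the plate's top, 29 mm over the foot's underside, 21 mm over the plate's underside (which rests on the rim).
- knob_oblong (a point): The oblong lid, dry grey clay, 0.15 kg, lying knob up: a round-ended plate 122 (x) by 70 mm (y) with a bar knob 44 mm long (x), 16 mm thick (y). Foot 96 x 44 mm and 8 mm high, fits inside the jar's mouth with 5 mm to spare all round; plate 7 mm thick; knob 28 mm tall. Point: middle of the knob, 14 mm over the plate's top, 29 mm over the foot's underside, 21 mm over the plate's underside (which rests on the rim).
- mouth_large (a point): The jar for the large round lid: dry grey-brown clay, a round jar 100 mm across and 80 mm high, inner mouth 86 mm across. Open on top, standing loose on a plywood ware board 18 mm thick; about 0.42 kg empty. This point is the centre of the mouth at the height of the rim; z up.
- mouth_small (a point): The jar for the small round lid: dry grey-brown clay, a round jar 72 mm across and 85 mm high, inner mouth 60 mm across. Open on top, standing loose on a plywood ware board 18 mm thick; about 0.26 kg empty. This point is the centre of the mouth at the height of the rim; z up.
- mouth_square (a point): The jar for the square lid: dry grey-brown clay, a square jar 84 x 84 mm and 65 mm high, inner mouth 70 x 70 mm, its sides along its x and y axes; the lid fits at any quarter turn. Open on top, standing loose on a plywood ware board 18 mm thick; about 0.36 kg empty. This point is the centre of the mouth at the height of the rim; z up.
- mouth_oblong (a point): The jar for the oblong lid: dry grey-brown clay, a round-ended oblong jar 120 x 68 mm and 60 mm high, inner mouth 106 x 54 mm, long along its x axis; the lid fits either way round. Open on top, standing loose on a plywood ware board 18 mm thick; about 0.34 kg empty. This point is the centre of the mouth at the height of the rim; z up.
Things that resemble listed ones, but are neither listed nor needed, are in the scene too. Leave any blue look-alike of the part that bears knob_large alone. What is shaped like the part that bears knob_small but purple is not meant.

How it is judged:
At the end, for the whole second after the job is handed in: Each lid on its own jar: within 10 mm of centre, knob middle 17 to 25 mm above the rim, flat on it within 0.07 rad; square and oblong lids turned with their jars within 0.25 rad; jars upright within 0.08 rad and within 50 mm of their starts; all at rest (horizontal distance between knob_large and mouth_large below 0.01 m and z of knob_large in the frame of mouth_large between 0.017 and 0.025 m and angle between the z axis of knob_large and the z axis of mouth_large, either way round below 0.07 rad and angle between each of mouth_large, mouth_small, mouth_square, mouth_oblong's own z axis and vertical below 0.08 rad and distance of each of mouth_large, mouth_small, mouth_square, mouth_oblong from where it was at the start of the episode below 0.05 m and linear speed of each of lid_large, jar_large, lid_small, jar_small, lid_square, jar_square, lid_oblong, jar_oblong below 0.02 m/s and horizontal distance between knob_small and mouth_small below 0.01 m and z of knob_small in the frame of mouth_small between 0.017 and 0.025 m and angle between the z axis of knob_small and the z axis of mouth_small, either way round below 0.07 rad and horizontal distance between knob_square and mouth_square below 0.01 m and z of knob_square in the frame of mouth_square between 0.017 and 0.025 m and angle between the z axis of knob_square and the z axis of mouth_square, either way round below 0.07 rad and horizontal distance between knob_oblong and mouth_oblong below 0.01 m and z of knob_oblong in the frame of mouth_oblong between 0.017 and 0.025 m and angle between the z axis of knob_oblong and the z axis of mouth_oblong, either way round below 0.07 rad and (angle between the x axis of knob_square and the x axis of mouth_square, either way round below 0.25 rad or angle between the x axis of knob_square and the y axis of mouth_square, either way round below 0.25 rad) and angle between the x axis of knob_oblong and the x axis of mouth_oblong, either way round below 0.25 rad); the robot touches nothing.
It fails at once if a lid falls or slides free of the gripper faster than 0.7 m/s (dropped from more than about 25 mm) ((linear speed of lid_large above 0.7 m/s and contact force between the fingers and lid_large below 0.05 N) or (linear speed of lid_small above 0.7 m/s and contact force between the fingers and lid_small below 0.05 N) or (linear speed of lid_square above 0.7 m/s and contact force between the fingers and lid_square below 0.05 N) or (linear speed of lid_oblong above 0.7 m/s and contact force between the fingers and lid_oblong below 0.05 N)).
It fails at once if a jar is tipped by more than 0.35 rad (angle between any of mouth_large, mouth_small, mouth_square, mouth_oblong's own z axis and vertical above 0.35 rad).
It also fails if it takes over 104 s, if anything falls off the work surface, if the arm or the gripper's body presses on something with over 40 N, if the wrist force passes 120 N, or if a joint passes its speed limit or range.

ROBOT

A 6-joint arm with a two-finger parallel gripper is mounted at the origin on the work surface. World frame = base frame: x ahead of the robot, y to its left, z up, the work surface at z = 0. Lengths are in m, angles in rad, forces in N, time in s.
With the tool pointing down it reaches from about 0.35 to 0.775 m from the base axis. Payload 5.5 kg.
Tool frame: the origin (TCP) lies on the centre line of the jaws, within the pads' length; the fingertips stand tips_ahead ahead of it and the grasp point (between the pads) is the TCP (tips_ahead is the distance from the TCP to the fingertips, in m); z points along the fingers, y is the direction in which the jaws open and shut (so a half turn about z gives the same grasp; the last joint's range is limited). The gripper opens to 85 mm and grips with 20 to 120 N. Pads are 22 mm wide; open, the fingers measure 114 mm over their backs; the gripper's body (76 mm by 85 mm) begins 54 mm behind the grasp point. The pads swing forward as they close: fully open they stand 13 mm farther back than shut.
Start: joints at [1.015, 0.313, 0.046, 1.304, 0, 1.431], TCP at [0.232, 0.526, 0.25] pointing down, gripper open.
Joint ranges: [-2.76, 2.76], [-0.86, 1.69], [-1.03, 1.26], [-2.2, 2.34], [-1.47, 1.5], [-3.14, 3.14]. Speed limits (rad/s): [2.57, 2.57, 3.14, 3.14, 3.14, 3.14].

INTERFACE

Orientations are given as a unit quaternion [w, x, y, z].
In Python, from workcell import * gives the robot as it stands.
- The arm moves only by the tool move_arm, never from a script. Its argument "deltas" is a list of rows, each a list of 7 numbers: the finger opening in cm, from 0 to 8.54, then the shift along the tool's x, y, z in cm, then the turn, a rotation vector about the tool's x, y, z in degrees. A call has 1 to 8 rows; each row shifts and turns the pose as measured when the row begins, along the tool's axes as they then stand; what a row does not reach is not made up. A row lasts 1/8 s, in which the tool goes at most 62.5 mm and 10.7 degrees, less where a joint would pass 70% of its speed; a pose out of reach is approached as far as the arm can. A call with a gripper value outside its range is refused whole. The fingers move at their own pace and stop on an object; "newtons" is the grip in N (left out, the last holds). Time passes only in rows, so rows that do not move let the fingers close. It gives the time, the measured TCP pose, the force and the opening at its end, in the units of the state.
- read_state(): the state, without advancing time (a new reading comes with each control period).
- grab_frame(name): name is "side" or "top" or "wrist"; returns the picture (480x640x3 uint8, red, green, blue); there is no depth.
- get_calibration(name): a dict with "fx", "fy", "cx", "cy" (pixels), "rvec" (rotation vector, rad) and "tvec" (3), from world to camera coordinates, as OpenCV has them. Camera axes: x right, y down, z forward; pixel columns grow to the right and rows downward; lengths in m; the calibration is good to about 2 mm. A picture is of the moment at which its call begins: read the wrist's pose just before it. get_calibration takes no time and is no camera call; for the wrist camera it gives the pose at the moment of the call.
- sign_off(): hands the job in, once; it reports no verdict.
Trained networks look in the newest picture that a camera, given by its name, has taken for a name from the list of things; names that differ only in an ending like _2 or _b are one class to them, and where a whole thing is asked for, a point or a joint stands for the part that bears it (a point fixed in the world has none). Each returns a list of dicts, best first, with "p" (0 to 1); they miss things now and then, are a little off and sometimes report something else, mostly with a low value. They report only what shows in the picture. A call takes as long as a camera call. They do not tell look-alikes from the thing itself.
- trace(camera, name): "mask" (480x640 bool, what is visible of it) and "rect" ([left, top, right, bottom] in pixels, round what is visible of it).
The state is a dict: "t": time; "qpos": joint angles; "qvel": joint speeds; "tau": joint torques, N m; "tcp_pos": TCP position; "tcp_rot": TCP orientation; "wrist_force": force on the tool from outside, world axes, zero at the start; "wrist_torque": the same for the moment, N m; "width": opening from 0.0 (shut) to 1.0 (fully open).
Only numpy, scipy, OpenCV 4.12 (cv2) and the standard library are available. Lean on these libraries where they do the work, as an engineer would, in place of code of your own. Each camera call takes 0.05 s, during which the arm holds its last target.

## Working session

There is one attempt and no reset: what is moved stays moved. The work goes in short steps, Python scripts to look and compute and a tool call to move; the robot and the scene stay as the last step left them, time stands still between calls to the robot, and variables do not carry over. Pictures are saved under pics/ and viewed, and the job is handed in when it is done.

Besides the shell and the picture viewer there is one more tool, called after ">>>" as a command line: name --pt "numbers of a row" for each row, then --argument value for the rest. move_arm: Moves the arm, as the interface text tells. Its arguments: {"type":"object","properties":{"deltas":{"type":"array"},"newtons":{"type":"number"}},"required":["deltas"]}

```bash
mkdir -p pics; ls; python3 - <<'E'
from workcell import *
import cv2
s=read_state();print(s)
for n in ["side","top","wrist"]:
    im=grab_frame(n);cv2.imwrite(f"pics/{n}0.png",im[:,:,::-1]);print(n,get_calibration(n))
E
```

```text
pics
{'t': 0.0, 'qpos': array([1.01540991e+00, 3.14006077e-01, 4.49903370e-02, 1.30360492e+00,
       3.70415766e-06, 1.43119926e+00]), 'qvel': array([-0.00021281, -0.00027435, -0.00066289, -0.00043062,  0.00065459,
        0.00136667]), 'tau': array([-2.45742493e-03, -4.80623746e+01,  2.98537391e+01,  1.93462917e-02,
       -6.34700655e-05, -6.15293843e-07]), 'tcp_pos': array([0.23200387, 0.52559996, 0.24941026]), 'tcp_rot': array([-3.12370633e-04,  2.06400284e-01,  9.78467215e-01, -8.57014282e-04]), 'wrist_force': array([ 0.31332919, -0.23435452,  0.17184573]), 'wrist_torque': array([-0.01860759, -0.04587775,  0.04839163]), 'width': 1.0016516235671062}
side {'fx': 539.7571104920017, 'fy': 539.7571104920017, 'cx': 322.0739420532786, 'cy': 240.0860648052583, 'rvec': array([ 0.77933836, -2.68581093,  0.97532527]), 'tvec': array([0.30665757, 0.27378362, 1.38206425])}
top {'fx': 551.7598943974186, 'fy': 551.7598943974186, 'cx': 316.7590980512731, 'cy': 240.58266174102278, 'rvec': array([ 2.1996158 , -2.17394468,  0.06493765]), 'tvec': array([-0.09140024,  0.42251202,  1.30245362])}
wrist {'fx': 391.8780757285519, 'fy': 391.8780757285519, 'cx': 326.8133695557867, 'cy': 238.6230121991957, 'rvec': array([-2.42329457, -1.57897097, -0.22530382]), 'tvec': array([-0.57510208, -0.03675051,  0.37900948])}
```

View pics/side0.png

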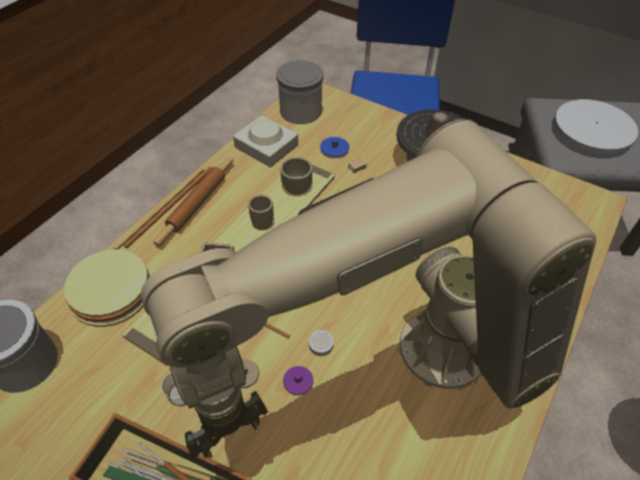

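View pics/top0.png

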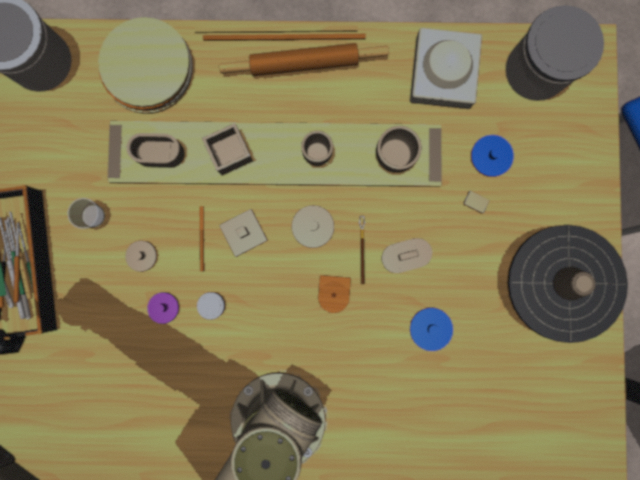

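View pics/wrist0.png

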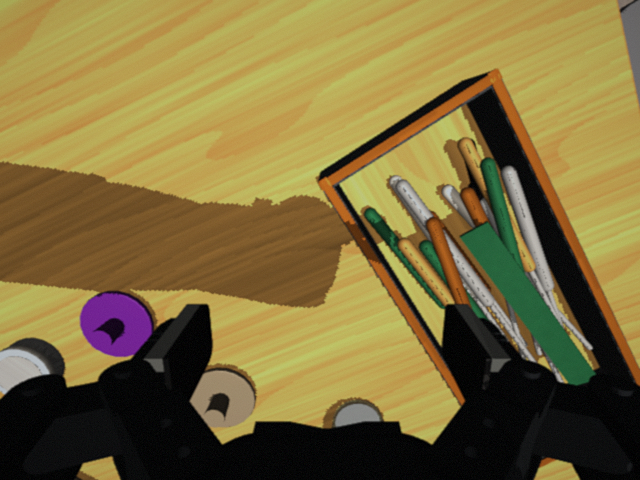

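```bash
cat > h.py <<'E'
import numpy as np, cv2
from scipy.optimize import minimize
def circ(r,n=40):
    a=np.linspace(0,2*np.pi,n,endpoint=False);return np.c_[r*np.cos(a),r*np.sin(a)]
def rect(a,b): return np.array([[a,b],[-a,b],[-a,-b],[a,-b]])/2
def stad(L,W):
    c=circ(W/2);return np.c_[c[:,0]+np.sign(c[:,0])*(L-W)/2,c[:,1]]
def ext(o,z0,z1): return np.vstack([np.c_[o,0*o[:,0]+z0],np.c_[o,0*o[:,0]+z1]])
B=.018
PARTS={ # z relative to world when lid on table / jar on board
'knob_large':[ext(circ(.051),.008,.015),ext(circ(.0125),.015,.043)],
'knob_small':[ext(circ(.037),.008,.015),ext(circ(.011),.015,.043)],
'knob_square':[ext(rect(.086,.086),.008,.015),ext(rect(.022,.022),.015,.043)],
'knob_oblong':[ext(stad(.122,.070),.008,.015),ext(rect(.044,.016),.015,.043)],
'mouth_large':[ext(circ(.05),B,B+.08)],
'mouth_small':[ext(circ(.036),B,B+.085)],
'mouth_square':[ext(rect(.084,.084),B,B+.065)],
'mouth_oblong':[ext(stad(.12,.068),B,B+.06)]}
RIM={'mouth_large':.098,'mouth_small':.103,'mouth_square':.083,'mouth_oblong':.078}
def place(P,p):
    c,s=np.cos(p[2]),np.sin(p[2]);Q=P.copy();Q[:,0]=c*P[:,0]-s*P[:,1]+p[0];Q[:,1]=s*P[:,0]+c*P[:,1]+p[1];return Q
def proj(P,c):
    K=np.array([[c['fx'],0,c['cx']],[0,c['fy'],c['cy']],[0,0,1]])
    return cv2.projectPoints(P.astype(float),c['rvec'],c['tvec'],K,None)[0][:,0]
S=4
def sil(name,p,c,dz=0):
    m=np.zeros((480*S//1,640*S),np.uint8)
    for P in PARTS[name]:
        Q=place(P,p);Q[:,2]+=dz
        h=cv2.convexHull(((proj(Q,c)+.5)*S*16).astype(np.int32)); cv2.fillPoly(m,[h],1,shift=4)
    return m
def pix2w(u,v,z,c):
    R=cv2.Rodrigues(c['rvec'])[0];C=-R.T@c['tvec'];d=R.T@np.array([(u-c['cx'])/c['fx'],(v-c['cy'])/c['fy'],1]);return (C+d*(z-C[2])/d[2])[:2]
def fit(name,mask,c,yaws,dz=0):
    mk=cv2.resize(mask.astype(np.uint8),None,fx=S,fy=S,interpolation=cv2.INTER_NEAREST)
    v,u=np.nonzero(mask);x0=pix2w(u.mean(),v.mean(),.03+dz,c)
    rm=mask.sum()*S*S
    def f(p):
        s=sil(name,p,c,dz);i=(s&mk).sum();return 1-i/(s.sum()+rm-i)
    best=None
    for y in yaws:
        r=minimize(f,[*x0,y],method='Nelder-Mead',options=dict(initial_simplex=[[*x0,y],[x0[0]+.01,x0[1],y],[x0[0],x0[1]+.01,y],[*x0,y+.25]],xatol=2e-4,fatol=1e-4,maxiter=120))
        if best is None or r.fun<best.fun: best=r
    return best.x,1-best.fun
E
python3 - <<'E'
from workcell import *
from h import *
im=grab_frame("top");c=get_calibration("top")
vis=cv2.resize(im[:,:,::-1],None,fx=1,fy=1).copy()
for n in PARTS:
    yaws=[0.] if n[-5:] in('large','small') else np.arange(0,np.pi/2 if 'sq' in n else np.pi,.4)
    for d in trace("top",n)[:4]:
        if d['p']<.3 or d['mask'].sum()<50: continue
        x,iou=fit(n,d['mask'],c,yaws)
        u=d['rect'];print(n,round(d['p'],2),[int(k) for k in u],x.round(4),round(iou,3),'y(deg)',round(np.degrees(x[2]),1))
        for P in PARTS[n]:
            h=cv2.convexHull(proj(place(P,x),c).astype(np.float32)).astype(int);cv2.polylines(vis,[h],1,(0,0,255))
cv2.imwrite("pics/fit0.png",cv2.resize(vis[80:380,80:480],None,fx=2,fy=2))
print(read_state()['t'])
E
```

```text
knob_large 0.88 [407, 305, 454, 351] [ 0.2179 -0.358   0.2431] 0.968 y(deg) 13.9
knob_large 0.81 [290, 202, 333, 249] [ 0.4589 -0.0752  0.1613] 0.975 y(deg) 9.2
knob_large 0.63 [470, 135, 512, 180] [ 0.6353 -0.5053  0.2145] 0.972 y(deg) 12.3
knob_small 0.73 [127, 244, 158, 269] [0.3817 0.3348 0.103 ] 0.895 y(deg) 5.9
knob_small 0.55 [147, 292, 176, 322] [ 0.2619  0.2784 -0.0256] 0.957 y(deg) -1.5
knob_square 0.71 [220, 211, 264, 257] [0.4416 0.0923 0.481 ] 0.959 y(deg) 27.6
knob_oblong 0.88 [380, 240, 431, 272] [ 0.3916 -0.2994 -1.2849] 0.961 y(deg) -73.6
knob_oblong 0.52 [220, 210, 266, 254] [0.4426 0.0889 2.5203] 0.706 y(deg) 144.4
mouth_large 0.7 [372, 127, 420, 170] [ 0.6325 -0.2694  0.1664] 0.897 y(deg) 9.5
mouth_small 0.96 [300, 133, 333, 167] [ 0.6343 -0.0833  0.0916] 0.932 y(deg) 5.2
mouth_square 0.97 [199, 127, 248, 177] [0.6324 0.1251 0.4674] 0.939 y(deg) 26.8
mouth_square 0.43 [373, 125, 419, 170] [ 0.6361 -0.273   0.6502] 0.846 y(deg) 37.3
mouth_square 0.42 [300, 130, 331, 166] [ 0.6363 -0.0882  1.4842] 0.583 y(deg) 85.0
mouth_oblong 0.59 [126, 135, 182, 168] [0.6295 0.2954 1.5349] 0.97 y(deg) 87.9
0.6
```

View pics/fit0.png

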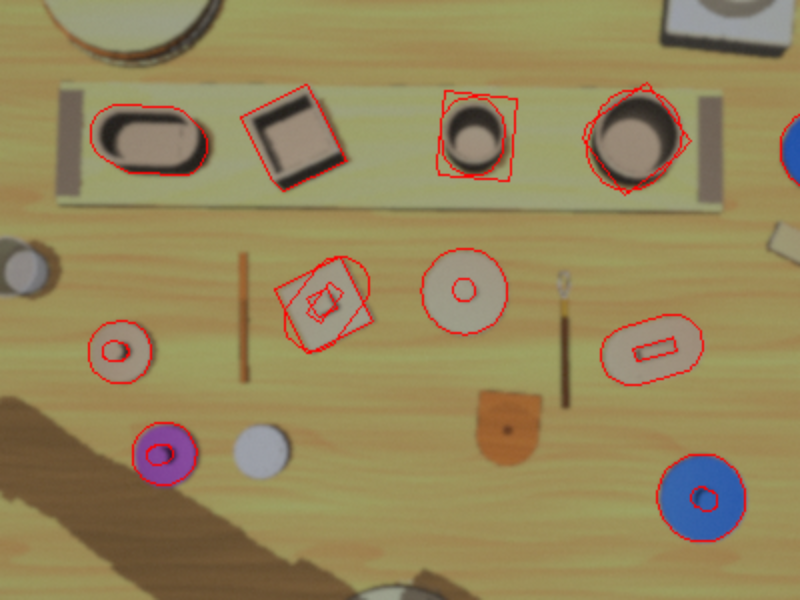

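```bash
cat > plan.py <<'E'
# plan.py x y z yawdeg -> total shift in tool axes (cm) and turn about tool z (deg)
import sys,numpy as np
from workcell import *
from scipy.spatial.transform import Rotation as Ro
def plan(x,y,z,yaw):
    s=read_state();q=s['tcp_rot'];R=Ro.from_quat(q[[1,2,3,0]]).as_matrix()
    d=R.T@(np.array([x,y,z])-s['tcp_pos'])*100
    yv=R[:,1];cy=np.degrees(np.arctan2(yv[1],yv[0]));turn=-((yaw-cy+90)%180-90)
    tilt=np.degrees(np.arccos(-R[2,2]))
    # full rotation error to exact target orientation
    yw=np.radians(cy-turn);Y=np.array([np.cos(yw),np.sin(yw),0]);Z=np.array([0,0,-1.]);X=np.cross(Y,Z)
    rv=np.degrees(Ro.from_matrix(R.T@np.c_[X,Y,Z]).as_rotvec())
    print('t',round(s['t'],2),'tcp',s['tcp_pos'].round(4),'yaw',round(cy,1),'tilt',round(tilt,2),'w',round(s['width'],3),'F',s['wrist_force'].round(1),'q',s['qpos'].round(2))
    print('shift cm',d.round(2),'turn',rv.round(1),'q6->',round(np.degrees(s['qpos'][5])+turn),'rows >=',np.ceil(max(np.linalg.norm(d)/6.25,abs(turn)/10.7)))
if __name__=='__main__': plan(*map(float,sys.argv[1:5]))
E
python3 -c "
import workcell;print([k for k in dir(workcell) if k[0]!='_']);print(getattr(workcell,'tips_ahead',None))"; python3 plan.py .3817 .3348 .16 66
```

```text
['PlanningError', 'get_calibration', 'grab_frame', 'read_state', 'sign_off', 'tips_ahead', 'trace']
0.019
t 0.6 tcp [0.2323 0.526  0.2503] yaw 66.2 tilt 0.01 w 1.002 F [-0.1 -1.   0.9] q [ 1.02  0.31  0.05  1.3  -0.    1.43]
shift cm [-21.39 -11.46   9.03] turn [0.  0.  0.2] q6-> 82 rows >= 5.0
```

>>> move_arm --pt "6 -4.2 -2.3 1.2 0 0 0" --pt "6 -4.2 -2.3 1.8 0 0 0" --pt "6 -4.2 -2.3 2 0 0 0" --pt "6 -4.2 -2.3 2 0 0 0" --pt "6 -4.2 -2.3 2 0 0 0"

```text
t: 1.23
tcp_pos: [0.382, 0.3358, 0.1601]
tcp_rot: [0.002, 0.203, 0.979, 0.004]
wrist_force: [1.0, -0.7, -1.0]
width: 0.703
```

```bash
python3 plan.py .3817 .3348 .16 66;python3 plan.py .3817 .3348 .038 66; cat > wr.py <<'E'
import sys
from workcell import *
from h import *
def wr(n,tag,dz=0,yaw0=None,cam="wrist",x0=None):
    c=get_calibration(cam);im=grab_frame(cam);vis=im[:,:,::-1].copy()
    for d in trace(cam,n)[:2]:
        if d['p']<.3: continue
        yaws=[0.] if yaw0 is None else [yaw0]
        x,iou=fit(n,d['mask'],c,yaws,dz)
        print(n,round(d['p'],2),[int(k) for k in d['rect']],x.round(4),round(iou,3),'yaw',round(np.degrees(x[2]),1))
        vis[d['mask']]=vis[d['mask']]//2+[0,100,0]
        for P in PARTS[n]:
            Q=place(P,x);Q[:,2]+=dz
            cv2.polylines(vis,[cv2.convexHull(proj(Q,c).astype(np.float32)).astype(int)],1,(0,0,255))
    cv2.imwrite(f"pics/{tag}.png",vis)
if __name__=='__main__': wr(sys.argv[1],sys.argv[2],float(sys.argv[3]) if len(sys.argv)>3 else 0,np.radians(float(sys.argv[4])) if len(sys.argv)>4 else None)
E
python3 wr.py knob_small w1
```

```text
t 1.23 tcp [0.382  0.3358 0.1601] yaw 66.6 tilt 0.48 w 0.703 F [ 1.  -0.7 -1. ] q [ 0.56  0.23 -0.3   1.04  0.    0.97]
shift cm [-0.01 -0.11  0.01] turn [0.5 0.2 0.6] q6-> 56 rows >= 1.0
t 1.23 tcp [0.382  0.3358 0.1601] yaw 66.6 tilt 0.48 w 0.703 F [ 1.  -0.7 -1. ] q [ 0.56  0.23 -0.3   1.04  0.    0.97]
shift cm [ 0.02 -0.2  12.21] turn [0.5 0.2 0.6] q6-> 56 rows >= 2.0
knob_small 0.69 [269, 176, 371, 277] [0.3826 0.3333 0.1691] 0.96 yaw 9.7
knob_small 0.66 [109, 33, 223, 154] [0.261  0.2778 0.1433] 0.949 yaw 8.2
```

View pics/w1.png

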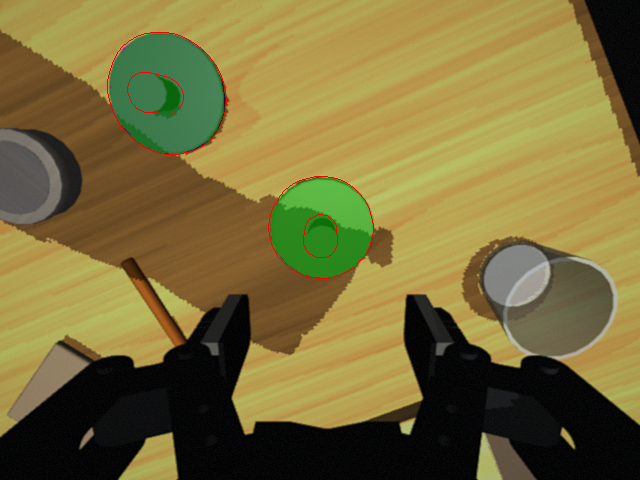

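>>> move_arm --pt "6 0 -0.2 5.5 0.5 0.2 0.6" --pt "5 0 -0.05 3.5 0 0 0" --pt "5 0 0 2.5 0 0 0"

```text
t: 1.7
tcp_pos: [0.3846, 0.3332, 0.0441]
tcp_rot: [0.001, 0.212, 0.977, 0.001]
wrist_force: [0.5, 0.1, 0.3]
width: 0.585
```

```bash
python3 plan.py .3825 .3337 .038 66
```

```text
t 1.7 tcp [0.3846 0.3332 0.0441] yaw 65.5 tilt 0.18 w 0.585 F [0.5 0.1 0.3] q [ 0.56  0.35 -0.45  0.77 -0.    0.98]
shift cm [ 0.22 -0.04  0.61] turn [ 0.1  0.1 -0.5] q6-> 56 rows >= 1.0
```

>>> move_arm --pt "5 0.2 0 0.6 0.1 0.1 -0.5" --pt "1.5 0 0 0 0 0 0" --pt "1.5 0 0 0 0 0 0" --pt "1.5 0 0 0 0 0 0" --pt "1.5 0 0 0 0 0 0" --newtons 30

```text
t: 2.33
tcp_pos: [0.3827, 0.3361, 0.0401]
tcp_rot: [0.001, 0.206, 0.978, 0.001]
wrist_force: [0.7, -0.1, -0.9]
width: 0.239
```

```bash
python3 plan.py .3825 .3337 .038 66
```

```text
t 2.33 tcp [0.3827 0.3361 0.0401] yaw 66.2 tilt 0.15 w 0.239 F [ 0.7 -0.1 -0.9] q [ 0.56  0.35 -0.46  0.76  0.    0.98]
shift cm [-0.08 -0.23  0.21] turn [0.1 0.  0.2] q6-> 56 rows >= 1.0
```

>>> move_arm --pt "1 0 0 0 0 0 0" --pt "1 0 0 -1 0 0 0" --pt "1 0 0 -2 0 0 0" --pt "1 0 0 -4 0 0 0" --pt "1 0 0 -5 0 0 0" --pt "1 0 0 -4 0 0 0"

```text
t: 3.08
tcp_pos: [0.3805, 0.3341, 0.2041]
tcp_rot: [-0.002, 0.207, 0.978, -0.001]
wrist_force: [0.7, 0.9, -1.9]
width: 0.235
```

```bash
python3 plan.py .6343 -.0833 .20 66; python3 - <<'E'
from workcell import *
import cv2
cv2.imwrite("pics/w2.png",grab_frame("wrist")[:,:,::-1])
E
```

```text
t 3.08 tcp [0.3805 0.3341 0.2041] yaw 66.1 tilt 0.22 w 0.235 F [ 0.7  0.9 -1.9] q [ 0.56  0.2  -0.21  1.16  0.    0.98]
shift cm [-40.1  -27.91   0.37] turn [-0.1 -0.2  0.1] q6-> 56 rows >= 8.0
```

View pics/w2.png

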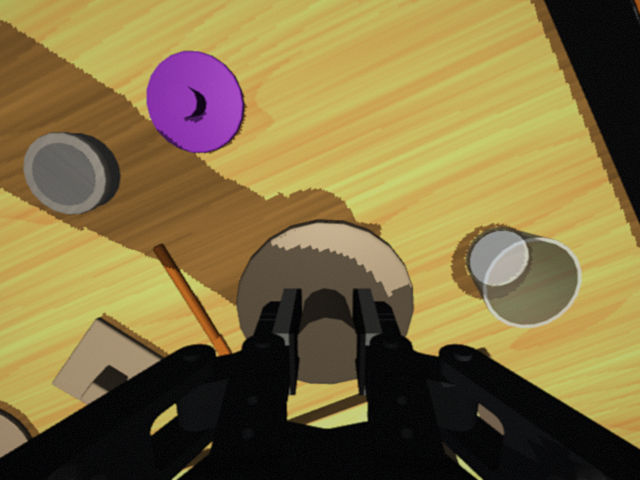

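```bash
python3 plan.py .70 -.11 .25 66
```

```text
t 3.12 tcp [0.3825 0.3355 0.2095] yaw 66.1 tilt 0.24 w 0.235 F [1.1 1.2 3.1] q [ 0.56  0.2  -0.21  1.16  0.    0.98]
shift cm [-47.06 -27.89  -4.09] turn [0.2 0.1 0.1] q6-> 56 rows >= 9.0
```

>>> move_arm --pt "1 -2 -1.4 -1 0 0 0" --pt "1 -4.2 -2.5 -1 0 0 0" --pt "1 -4.5 -2.9 -1 0 0 0" --pt "1 -4.5 -2.9 -0.5 0 0 0" --pt "1 -4.5 -2.9 -0.5 0 0 0" --pt "1 -4.5 -2.9 -0.2 0 0 0" --pt "1 -4.5 -2.9 0 0 0 0" --pt "1 -4.5 -2.9 0 0 0 0"

```text
t: 4.12
tcp_pos: [0.6063, 0.0005, 0.2606]
tcp_rot: [0.006, 0.203, 0.979, 0.005]
wrist_force: [1.0, 0.9, 0.2]
width: 0.238
```

```bash
python3 plan.py .70 -.11 .25 66
```

```text
t 4.12 tcp [6.063e-01 5.000e-04 2.606e-01] yaw 66.6 tilt 0.9 w 0.238 F [1.  0.9 0.2] q [-0.14  0.36  0.14  1.34  0.01  0.27]
shift cm [-12.98  -6.43   1.11] turn [0.7 0.6 0.6] q6-> 16 rows >= 3.0
```

>>> move_arm --pt "1 -4.2 -2.1 0.4 0.7 0.6 0.6" --pt "1 -4.2 -2.1 0.4 0 0 0" --pt "1 -3 -1.5 0.2 0 0 0" --pt "1 -1 -0.5 0 0 0 0" --pt "1 0 0 0 0 0 0"

```text
t: 4.75
tcp_pos: [0.6975, -0.1143, 0.2506]
tcp_rot: [-0.0, 0.211, 0.978, 0.0]
wrist_force: [0.4, 0.3, -2.0]
width: 0.238
```

```bash
python3 wr.py mouth_small w3; python3 wr.py mouth_square w3b 0 27;python3 wr.py mouth_large w3c;python3 plan.py .634 -.0833 .17 66
```

```text
mouth_small 0.68 [270, 66, 379, 173] [ 0.632  -0.0847  0.1109] 0.955 yaw 6.4
mouth_square 0.91 [489, 1, 638, 91] [0.6315 0.1241 0.4436] 0.99 yaw 25.4
mouth_large 0.78 [26, 158, 185, 292] [ 0.6322 -0.2695 -0.0729] 0.915 yaw -4.2
t 5.05 tcp [ 0.6972 -0.1129  0.2517] yaw 65.8 tilt 0.02 w 0.236 F [ 1.1  0.1 -0.9] q [-0.27  0.59  0.48  1.46 -0.    0.15]
shift cm [6.98 0.1  8.16] turn [-0.   0.  -0.2] q6-> 8 rows >= 2.0
```

View pics/w3.png

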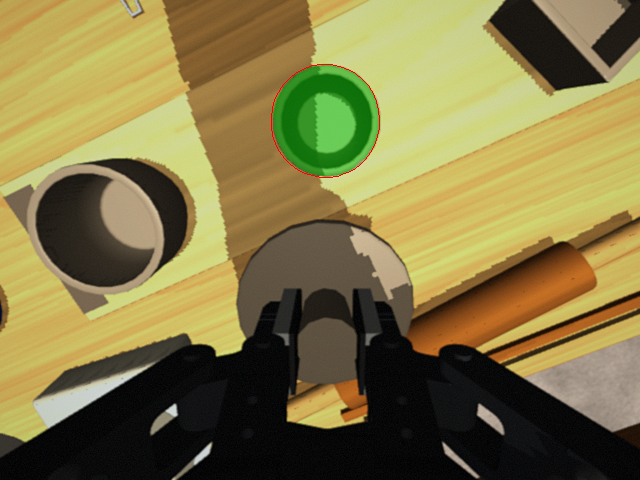

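```bash
python3 - <<'E'
from workcell import *
from h import *
c=get_calibration("wrist");s=read_state();t=s['tcp_pos']
for off in(-.003,0,.003):
  a=np.radians(66);X=np.array([np.sin(a),-np.cos(a)])*-1
  p=[*(t[:2]+off*X),0]
  Q=place(PARTS['knob_small'][0],p);Q[:,2]+=t[2]-.040
  q=proj(Q,c);print(off,q.min(0).round(1),q.max(0).round(1))
E
python3 plan.py .6325 -.0843 .17 66
```

```text
-0.003 [235.8 219.5] [413.5 385.4]
0 [235.2 212.3] [414.  379.6]
0.003 [234.7 205. ] [414.4 373.7]
t 5.05 tcp [ 0.6972 -0.1129  0.2517] yaw 65.8 tilt 0.02 w 0.236 F [ 1.1  0.1 -0.9] q [-0.27  0.59  0.48  1.46 -0.    0.15]
shift cm [ 7.07 -0.05  8.16] turn [-0.   0.  -0.2] q6-> 8 rows >= 2.0
```

```bash
python3 plan.py .6302 -.0833 .165 66
```

```text
t 5.05 tcp [ 0.6972 -0.1129  0.2517] yaw 65.8 tilt 0.02 w 0.236 F [ 1.1  0.1 -0.9] q [-0.27  0.59  0.48  1.46 -0.    0.15]
shift cm [ 7.33 -0.05  8.66] turn [-0.   0.  -0.2] q6-> 8 rows >= 2.0
```

>>> move_arm --pt "1 3 0 0.5 0 0 -0.2" --pt "1 3 0 2.5 0 0 0" --pt "1 1.2 0 2.5 0 0 0" --pt "1 0.1 0 2.5 0 0 0" --pt "1 0 0 0.5 0 0 0"

```text
t: 5.68
tcp_pos: [0.6279, -0.0786, 0.1676]
tcp_rot: [0.003, 0.206, 0.979, 0.0]
wrist_force: [-0.0, 0.0, -0.7]
width: 0.236
```

```bash
python3 plan.py .6302 -.0833 .137 66
```

```text
t 5.67 tcp [ 0.6279 -0.0786  0.1676] yaw 66.2 tilt 0.31 w 0.236 F [-0.   0.  -0.7] q [-0.25  0.45  0.05  1.16  0.    0.16]
shift cm [-0.38 -0.35  3.06] turn [0.1 0.3 0.2] q6-> 10 rows >= 1.0
```

>>> move_arm --pt "1 -0.3 -0.3 0.5 0.1 0.3 0.2" --pt "1 0 0 0.5 0 0 0" --pt "1 0 0 0 0 0 0"

```text
t: 6.05
tcp_pos: [0.6311, -0.0829, 0.1595]
tcp_rot: [0.002, 0.207, 0.978, -0.0]
wrist_force: [0.3, -0.1, -1.5]
width: 0.236
```

```bash
python3 plan.py .6302 -.0833 .137 66;python3 -c "
from workcell import *
import cv2;cv2.imwrite('pics/w4.png',grab_frame('wrist')[:,:,::-1])";  python3 plan.py .6302 -.0833 .137 66
```

```text
t 6.05 tcp [ 0.6311 -0.0829  0.1595] yaw 66.1 tilt 0.19 w 0.236 F [ 0.3 -0.1 -1.5] q [-0.26  0.47  0.05  1.15 -0.    0.16]
shift cm [ 0.07 -0.08  2.25] turn [-0.   0.2  0.1] q6-> 9 rows >= 1.0
t 6.1 tcp [ 0.6313 -0.0829  0.1598] yaw 66.1 tilt 0.23 w 0.238 F [ 0.2 -0.9 -0.3] q [-0.26  0.47  0.05  1.15 -0.    0.16]
shift cm [ 0.1  -0.08  2.28] turn [-0.   0.2  0.1] q6-> 9 rows >= 1.0
```

View pics/w4.png

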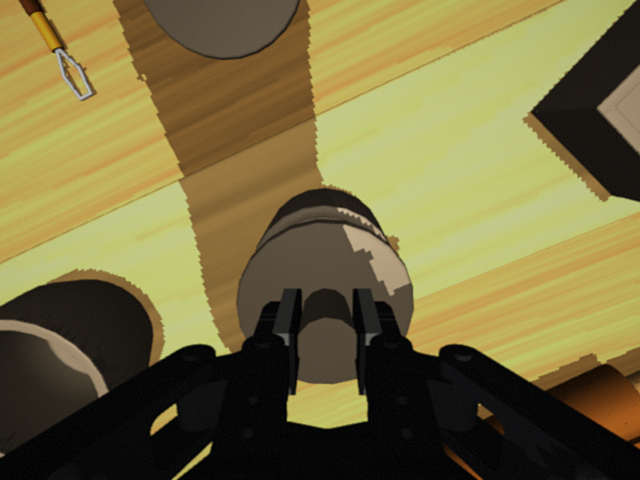

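```bash
python3 - <<'E'
from workcell import *
from h import *
c=get_calibration("wrist");v=cv2.imread('pics/w4.png')
for p,col in(([.6325,-.0843,0],(0,0,255)),):
  for z in(.018,.103):
    q=proj(place(ext(circ(.036),z,z),p),c);cv2.polylines(v,[(cv2.convexHull(q.astype(np.float32))*16).astype(int)],1,col,1,shift=4)
q=proj(place(ext(circ(.03),.103,.103),[.6325,-.0843,0]),c);cv2.polylines(v,[cv2.convexHull(q.astype(np.float32)).astype(int)],1,(0,255,0))
cv2.imwrite('pics/w4b.png',cv2.resize(v[170:400,200:450],None,fx=3,fy=3)[:600])
E
```

```text
(no output)
```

View pics/w4b.png

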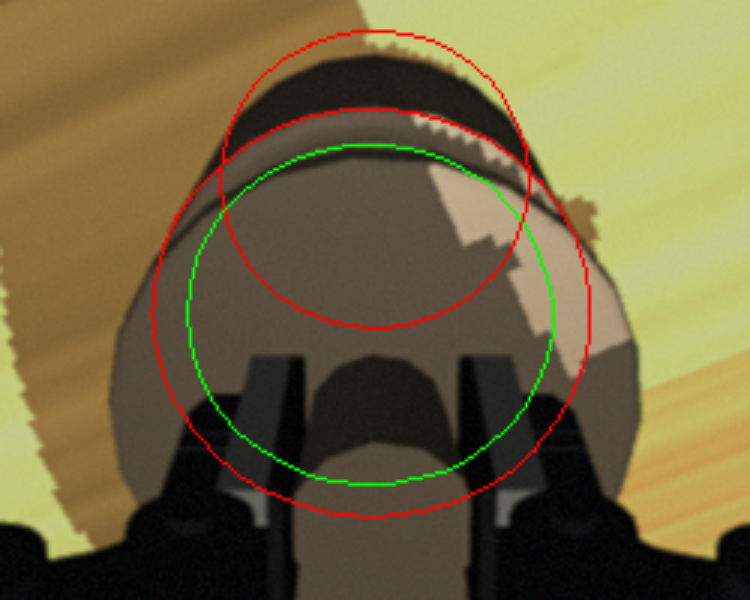

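>>> move_arm --pt "1 0.1 -0.1 1 0 0.2 0" --pt "1 0 0 0.6 0 0 0" --pt "1 0 0 0 0 0 0"

```text
t: 6.48
tcp_pos: [0.6303, -0.0837, 0.143]
tcp_rot: [0.0, 0.208, 0.978, -0.0]
wrist_force: [0.3, 1.0, -2.5]
width: 0.233
```

```bash
python3 plan.py .6302 -.0833 .135 66;python3 -c "
from workcell import *
import cv2;cv2.imwrite('pics/w5.png',cv2.resize(grab_frame('wrist')[170:400,200:450,::-1],None,fx=2.5,fy=2.5))"
```

```text
t 6.47 tcp [ 0.6303 -0.0837  0.143 ] yaw 66.0 tilt 0.05 w 0.233 F [ 0.3  1.  -2.5] q [-0.26  0.48  0.02  1.12 -0.    0.16]
shift cm [0.03 0.04 0.8 ] turn [-0.  0.  0.] q6-> 9 rows >= 1.0
```

View pics/w5.png

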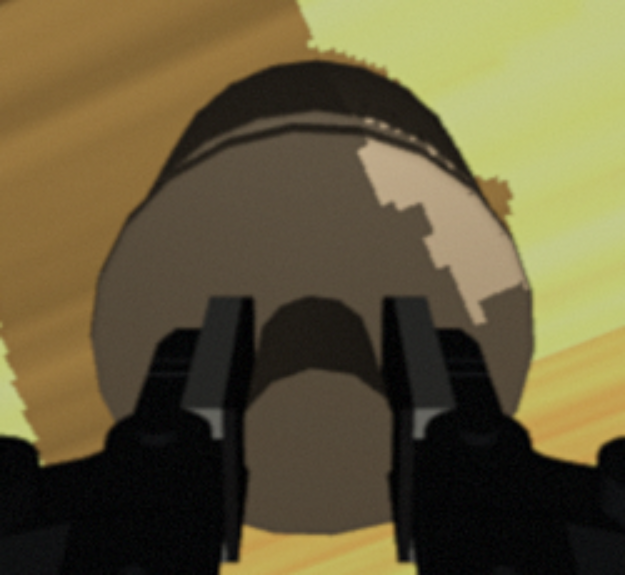

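Aligned; the foot is just entering. Lower gently.

>>> move_arm --pt "1 0 0 0.4 0 0 0" --pt "1 0 0 0.3 0 0 0" --pt "1 0 0 0 0 0 0"

```text
t: 6.9
tcp_pos: [0.6305, -0.0837, 0.136]
tcp_rot: [0.001, 0.207, 0.978, -0.0]
wrist_force: [-0.0, -0.2, -1.1]
width: 0.241
```

```bash
python3 plan.py .6302 -.0833 .133 66
```

```text
t 6.9 tcp [ 0.6305 -0.0837  0.136 ] yaw 66.0 tilt 0.08 w 0.241 F [-0.  -0.2 -1.1] q [-0.26  0.48  0.01  1.1  -0.    0.16]
shift cm [0.05 0.03 0.3 ] turn [0.  0.1 0. ] q6-> 9 rows >= 1.0
```

>>> move_arm --pt "1 0 0 0.2 0 0 0" --pt "1 0 0 0.1 0 0 0" --pt "1 0 0 0 0 0 0"

```text
t: 7.28
tcp_pos: [0.6308, -0.0838, 0.1334]
tcp_rot: [0.001, 0.207, 0.978, -0.0]
wrist_force: [-0.8, 0.1, 0.5]
width: 0.236
```

```bash
python3 plan.py .6302 -.0833 .133 66;python3 -c "
from workcell import *
import cv2;cv2.imwrite('pics/w6.png',cv2.resize(grab_frame('wrist')[170:400,200:450,::-1],None,fx=2.5,fy=2.5))"
```

```text
t 7.28 tcp [ 0.6308 -0.0838  0.1334] yaw 66.1 tilt 0.14 w 0.236 F [-0.8  0.1  0.5] q [-0.26  0.48  0.01  1.09 -0.    0.16]
shift cm [0.08 0.02 0.04] turn [0.  0.1 0.1] q6-> 9 rows >= 1.0
```

View pics/w6.png

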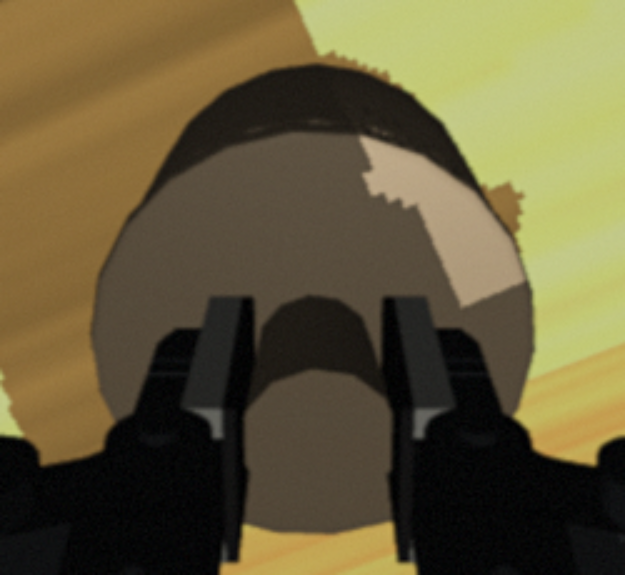

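>>> move_arm --pt "1 0 0 0.15 0 0 0" --pt "1 0 0 0.1 0 0 0" --pt "1 0 0 0 0 0 0"

```text
t: 7.7
tcp_pos: [0.632, -0.0837, 0.1333]
tcp_rot: [0.003, 0.207, 0.978, 0.0]
wrist_force: [-0.7, -0.2, -0.2]
width: 0.237
```

>>> move_arm --pt "3.2 0 0 0 0 0 0" --pt "4 0 0 0 0 0 0" --pt "4 0 0 0 0 0 0"

```text
t: 8.07
tcp_pos: [0.632, -0.0838, 0.1327]
tcp_rot: [0.003, 0.207, 0.978, 0.0]
wrist_force: [0.0, -0.3, 0.0]
width: 0.473
```

```bash
python3 plan.py .6302 -.0833 .133 66;python3 -c "
from workcell import *
import cv2;cv2.imwrite('pics/w7.png',cv2.resize(grab_frame('wrist')[170:400,200:450,::-1],None,fx=2.5,fy=2.5))"
```

```text
t 8.07 tcp [ 0.632  -0.0838  0.1327] yaw 66.1 tilt 0.34 w 0.473 F [ 0.  -0.3  0. ] q [-0.26  0.48  0.01  1.09  0.    0.16]
shift cm [ 0.18 -0.03 -0.03] turn [0.1 0.3 0.1] q6-> 9 rows >= 1.0
```

View pics/w7.png

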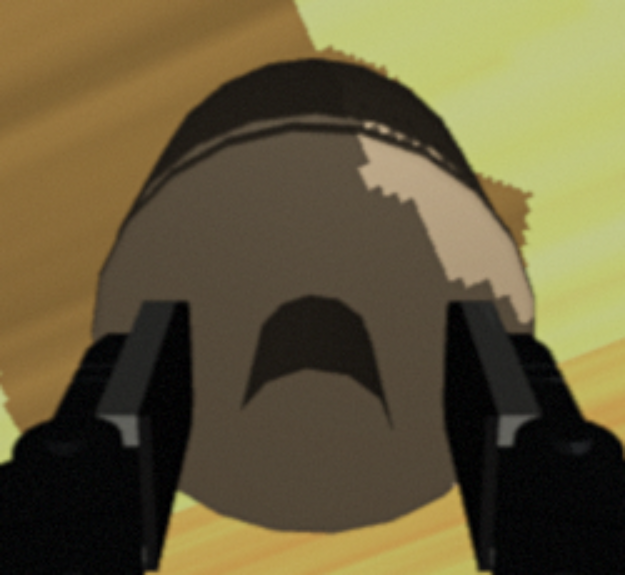

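>>> move_arm --pt "4.5 0 0 -1.5 0 0 0" --pt "4.5 0 0 -3 0 0 0" --pt "5 0 0 -4 0 0 0" --pt "5 -2 0 -4 0 0 0"

```text
t: 8.62
tcp_pos: [0.6471, -0.0909, 0.2603]
tcp_rot: [-0.0, 0.207, 0.978, 0.0]
wrist_force: [0.4, 0.1, 1.0]
width: 0.588
```

```bash
python3 wr.py knob_small w8 .095;python3 wr.py mouth_small w8b; python3 plan.py .4416 .0923 .16 27.6
```

```text
knob_small 0.67 [276, 151, 379, 254] [ 0.6333 -0.0845  0.0988] 0.958 yaw 5.7
t 8.82 tcp [ 0.6486 -0.0917  0.2594] yaw 66.1 tilt 0.11 w 0.59 F [ 0.3  0.4 -0.6] q [-0.26  0.47  0.31  1.4   0.    0.15]
shift cm [26.4  8.4  9.9] turn [ 0.1  0.1 38.5] q6-> 47 rows >= 5.0
```

View pics/w8.png

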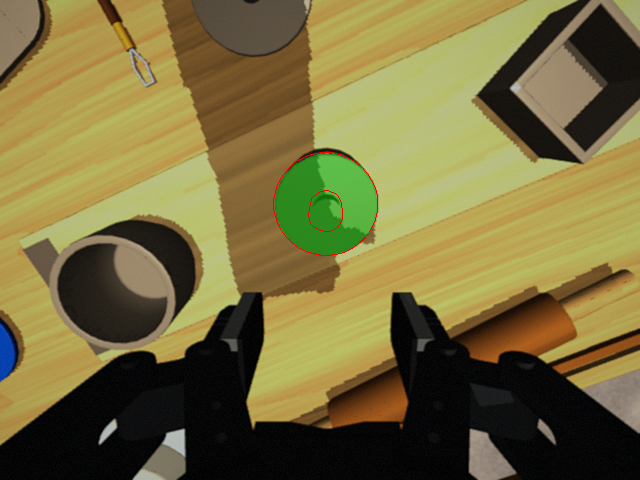

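```bash
python3 plan.py .52 -.10 .2 66;python3 -c "
from workcell import *"
```

```text
t 8.82 tcp [ 0.6486 -0.0917  0.2594] yaw 66.1 tilt 0.11 w 0.59 F [ 0.3  0.4 -0.6] q [-0.26  0.47  0.31  1.4   0.    0.15]
shift cm [11.42 -5.98  5.91] turn [0.1 0.1 0.1] q6-> 9 rows >= 3.0
```

>>> move_arm --pt "5 3.8 -1.5 1.5 0 0 0" --pt "5 4 -1.5 1.5 0 0 0" --pt "5 3.5 -1.5 1.5 0 0 0" --pt "5 0 -0.5 1 0 0 0"

```text
t: 9.32
tcp_pos: [0.5176, -0.0895, 0.1974]
tcp_rot: [-0.004, 0.207, 0.978, 0.001]
wrist_force: [0.1, 0.0, 0.4]
width: 0.588
```

```bash
python3 wr.py knob_large w9; python3 plan.py .4589 -.0752 .06 66
```

```text
knob_large 0.92 [246, 68, 378, 207] [ 0.458  -0.0756  0.1601] 0.983 yaw 9.2
t 9.43 tcp [ 0.5203 -0.0906  0.1976] yaw 66.1 tilt 0.29 w 0.582 F [0.9 0.2 0.2] q [-0.32  0.25 -0.17  1.16  0.    0.09]
shift cm [ 6.17 -1.09 13.79] turn [ 0.  -0.3  0.1] q6-> 5 rows >= 3.0
```

View pics/w9.png

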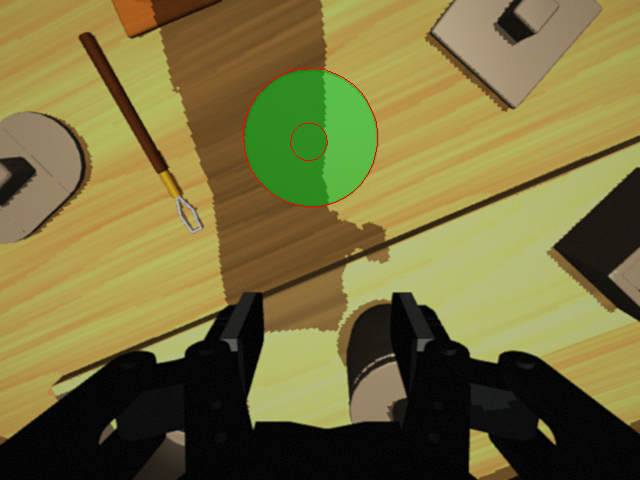

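Lid at (.458, -.0754), clear of neighbours. Descend beside it to the grasp.

>>> move_arm --pt "5 4 -0.8 2 0 -0.3 0" --pt "5 2.2 -0.3 5 0 0 0" --pt "5 0 0 4.5 0 0 0" --pt "5 0 0 2 0 0 0" --pt "5 0 0 0 0 0 0"

```text
t: 10.05
tcp_pos: [0.4664, -0.0772, 0.0614]
tcp_rot: [0.005, 0.207, 0.978, -0.0]
wrist_force: [-0.6, 0.5, -0.3]
width: 0.586
```

```bash
python3 plan.py .458 -.0754 .038 66
```

```text
t 10.05 tcp [ 0.4664 -0.0772  0.0614] yaw 66.1 tilt 0.56 w 0.586 F [-0.6  0.5 -0.3] q [-0.33  0.26 -0.53  0.77  0.    0.08]
shift cm [ 0.86 -0.18  2.33] turn [0.1 0.6 0.1] q6-> 5 rows >= 1.0
```

>>> move_arm --pt "5 0.8 -0.2 0.8 0.1 0.6 0" --pt "5 0.05 0 1.2 0 0 0" --pt "5 0 0 0.1 0 0 0"

```text
t: 10.42
tcp_pos: [0.4606, -0.0764, 0.0412]
tcp_rot: [0.002, 0.207, 0.978, -0.0]
wrist_force: [-0.2, 1.0, -0.2]
width: 0.583
```

```bash
python3 plan.py .458 -.0754 .038 66
```

```text
t 10.43 tcp [ 0.4606 -0.0764  0.0412] yaw 66.1 tilt 0.17 w 0.583 F [-0.2  1.  -0.2] q [-0.34  0.28 -0.56  0.73  0.    0.08]
shift cm [ 0.28 -0.01  0.32] turn [0.  0.2 0.1] q6-> 5 rows >= 1.0
```

>>> move_arm --pt "5 0.2 0 0.3 0 0.2 0" --pt "1 0 0 0 0 0 0" --pt "1 0 0 0 0 0 0" --pt "1 0 0 0 0 0 0" --pt "1 0 0 0 0 0 0" --newtons 40

```text
t: 11.05
tcp_pos: [0.4595, -0.0758, 0.0391]
tcp_rot: [0.001, 0.207, 0.978, 0.0]
wrist_force: [0.1, -0.7, -0.9]
width: 0.267
```

```bash
python3 plan.py .458 -.0754 .038 66
```

```text
t 11.05 tcp [ 0.4595 -0.0758  0.0391] yaw 66.1 tilt 0.08 w 0.267 F [ 0.1 -0.7 -0.9] q [-0.34  0.28 -0.56  0.72  0.    0.08]
shift cm [ 0.16 -0.02  0.11] turn [0.  0.1 0.1] q6-> 5 rows >= 1.0
```

>>> move_arm --pt "1 0 0 -0.5 0 0 0" --pt "1 0 0 -1.5 0 0 0" --pt "1 0 0 -3 0 0 0" --pt "1 0 0 -4 0 0 0" --pt "1 0 0 -4 0 0 0" --pt "1 0 0 -4 0 0 0" --pt "1 0 0 -3 0 0 0"

```text
t: 11.92
tcp_pos: [0.4566, -0.0748, 0.2437]
tcp_rot: [-0.003, 0.207, 0.978, 0.001]
wrist_force: [-0.1, -0.3, -0.9]
width: 0.267
```

```bash
python3 plan.py .69 -.29 .24 66
```

```text
t 11.93 tcp [ 0.4566 -0.0748  0.2437] yaw 66.1 tilt 0.33 w 0.267 F [-0.1 -0.3 -0.9] q [-0.34  0.1  -0.24  1.24  0.    0.08]
shift cm [-30.06 -10.21   0.19] turn [ 0.  -0.3  0.1] q6-> 5 rows >= 6.0
```

>>> move_arm --pt "1 -2.5 -0.8 0 0 -0.3 0" --pt "1 -4.3 -1.5 0 0 0 0" --pt "1 -4.6 -1.5 0 0 0 0" --pt "1 -4.6 -1.5 0 0 0 0" --pt "1 -4.6 -1.5 0 0 0 0" --pt "1 -4.6 -1.5 0 0 0 0" --pt "1 -3.5 -1.2 0 0 0 0" --pt "1 -1.5 -0.5 0 0 0 0"

```text
t: 12.92
tcp_pos: [0.6991, -0.2935, 0.2497]
tcp_rot: [0.003, 0.206, 0.979, 0.0]
wrist_force: [0.9, -0.4, -1.4]
width: 0.263
```

>>> move_arm --pt "1 0 0 0 0 0 0" --pt "1 0 0 0 0 0 0"

```text
t: 13.18
tcp_pos: [0.699, -0.294, 0.2478]
tcp_rot: [0.002, 0.206, 0.978, 0.001]
wrist_force: [-0.1, -0.3, -1.2]
width: 0.264
```

```bash
python3 wr.py mouth_large w10; python3 plan.py .6322 -.2695 .165 66; python3 - <<'E'
from workcell import *
from h import *
c=get_calibration("wrist");s=read_state();t=s['tcp_pos']
for off in(-.003,0,.003):
  a=np.radians(66);X=np.array([np.sin(a),-np.cos(a)])*-1
  p=[*(t[:2]+off*X),0]
  Q=place(PARTS['knob_large'][0],p);Q[:,2]+=t[2]-.039
  q=proj(Q,c);print(off,q.min(0).round(1),q.max(0).round(1))
E
```

```text
mouth_large 0.58 [244, 42, 388, 184] [ 0.6325 -0.2702  0.0704] 0.909 yaw 4.0
t 13.28 tcp [ 0.6989 -0.2937  0.2483] yaw 66.2 tilt 0.26 w 0.268 F [ 0.1 -0.1 -1.2] q [-0.5   0.72  0.7   1.55  0.   -0.09]
shift cm [ 7.11 -0.49  8.3 ] turn [0.1 0.2 0.2] q6-> -5 rows >= 2.0
-0.003 [201.  185.4] [448.  412.6]
0 [200.3 177.7] [448.7 407.1]
0.003 [199.7 170. ] [449.4 401.5]
```

View pics/w10.png

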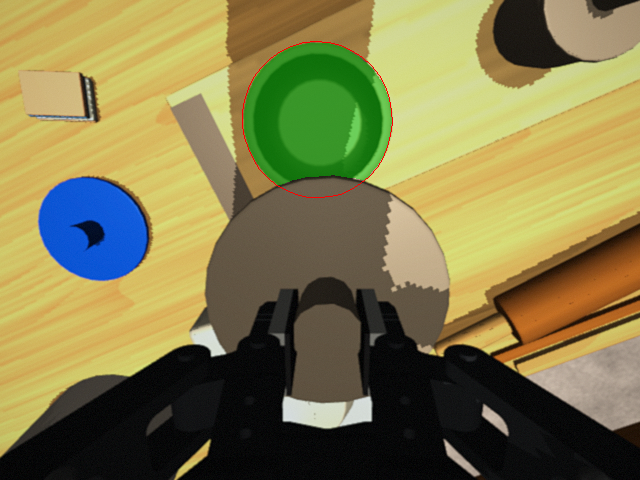

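```bash
python3 plan.py .633 -.271 .155 66
```

```text
t 13.28 tcp [ 0.6989 -0.2937  0.2483] yaw 66.2 tilt 0.26 w 0.268 F [ 0.1 -0.1 -1.2] q [-0.5   0.72  0.7   1.55  0.   -0.09]
shift cm [ 6.98 -0.6   9.3 ] turn [0.1 0.2 0.2] q6-> -5 rows >= 2.0
```

>>> move_arm --pt "1 2.5 -0.2 0 0 0.2 0.1" --pt "1 3 -0.3 1.5 0 0 0" --pt "1 1.4 -0.1 2.5 0 0 0" --pt "1 0 0 2.5 0 0 0" --pt "1 0 0 2 0 0 0" --pt "1 0 0 0.3 0 0 0" --pt "1 0 0 0 0 0 0"

```text
t: 14.15
tcp_pos: [0.629, -0.2657, 0.1643]
tcp_rot: [0.004, 0.205, 0.979, -0.0]
wrist_force: [0.0, -0.5, -0.9]
width: 0.265
```

```bash
python3 plan.py .633 -.271 .145 66
```

```text
t 14.15 tcp [ 0.629  -0.2657  0.1643] yaw 66.3 tilt 0.42 w 0.265 F [ 0.  -0.5 -0.9] q [-0.52  0.55  0.2   1.21  0.   -0.1 ]
shift cm [-0.56 -0.32  1.94] turn [0.1 0.4 0.3] q6-> -6 rows >= 1.0
```

>>> move_arm --pt "1 -0.4 -0.3 0.8 0.1 0.4 0.3" --pt "1 -0.1 0 0.8 0 0 0" --pt "1 0 0 0 0 0 0"

```text
t: 14.52
tcp_pos: [0.6338, -0.2714, 0.1495]
tcp_rot: [0.002, 0.208, 0.978, -0.001]
wrist_force: [-0.3, -0.4, -1.0]
width: 0.27
```

```bash
python3 plan.py .633 -.271 .132 66;python3 - <<'E'
from workcell import *
from h import *
c=get_calibration("wrist");v=grab_frame('wrist')[:,:,::-1].copy()
q=proj(place(ext(circ(.05),.098,.098),[.6325,-.27,0]),c);cv2.polylines(v,[(cv2.convexHull(q.astype(np.float32))*16).astype(int)],1,(0,0,255),1,shift=4)
cv2.imwrite('pics/w11.png',cv2.resize(v[120:420,170:480],None,fx=2,fy=2))
E
```

```text
t 14.53 tcp [ 0.6338 -0.2714  0.1495] yaw 66.0 tilt 0.2 w 0.27 F [-0.3 -0.4 -1. ] q [-0.52  0.57  0.2   1.19 -0.   -0.1 ]
shift cm [0.1  0.   1.75] turn [-0.   0.2  0. ] q6-> -6 rows >= 1.0
```

View pics/w11.png

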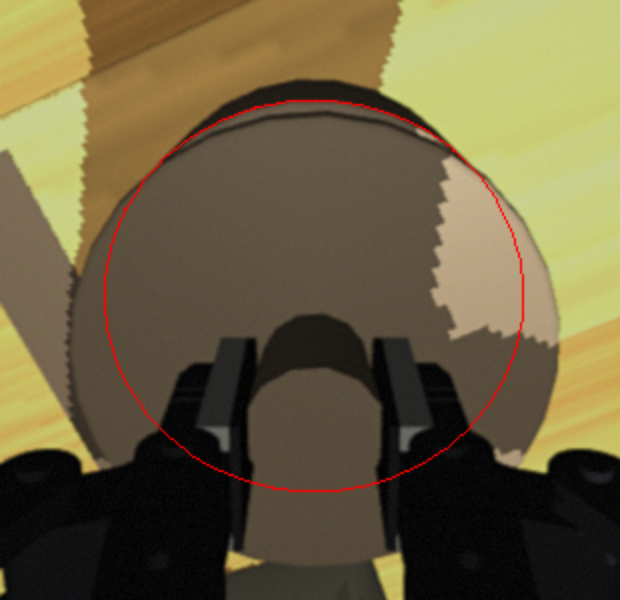

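Prediction matches the rim; lower.

>>> move_arm --pt "1 0.1 0 0.8 0 0.2 0" --pt "1 0 0 0.6 0 0 0" --pt "1 0 0 0.3 0 0 0" --pt "1 0 0 0 0 0 0"

```text
t: 15.08
tcp_pos: [0.6329, -0.271, 0.1315]
tcp_rot: [-0.0, 0.208, 0.978, -0.0]
wrist_force: [-0.8, 0.2, -2.0]
width: 0.263
```

```bash
python3 plan.py .633 -.271 .129 66;python3 - <<'E'
from workcell import *
from h import *
v=grab_frame('wrist')[:,:,::-1].copy()
cv2.imwrite('pics/w12.png',cv2.resize(v[120:420,170:480],None,fx=2,fy=2))
E
```

```text
t 15.07 tcp [ 0.6329 -0.271   0.1315] yaw 66.0 tilt 0.05 w 0.263 F [-0.8  0.2 -2. ] q [-0.52  0.58  0.17  1.16 -0.   -0.1 ]
shift cm [-0.01  0.01  0.25] turn [-0. -0.  0.] q6-> -6 rows >= 1.0
```

View pics/w12.png

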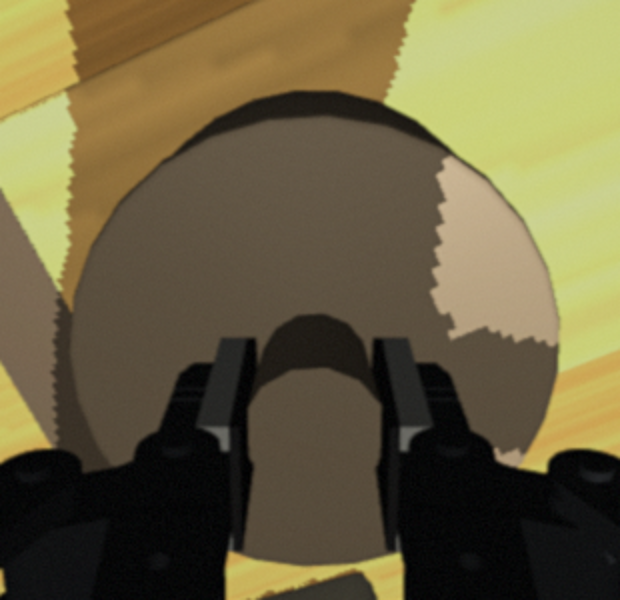

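>>> move_arm --pt "1 0 0 0.2 0 0 0" --pt "1 0 0 0.1 0 0 0" --pt "1 0 0 0 0 0 0"

```text
t: 15.5
tcp_pos: [0.6333, -0.2712, 0.1292]
tcp_rot: [0.0, 0.208, 0.978, -0.001]
wrist_force: [-0.4, -1.1, -1.4]
width: 0.267
```

>>> move_arm --pt "1 0 0 0.1 0 0 0" --pt "1 0 0 0 0 0 0"

```text
t: 15.75
tcp_pos: [0.6335, -0.2713, 0.1292]
tcp_rot: [0.001, 0.208, 0.978, -0.001]
wrist_force: [-0.0, -0.4, -1.1]
width: 0.266
```

>>> move_arm --pt "1 0 0 0.2 0 0 0" --pt "1 0 0 0.1 0 0 0" --pt "1 0 0 0 0 0 0"

```text
t: 16.12
tcp_pos: [0.6337, -0.2714, 0.1291]
tcp_rot: [0.002, 0.208, 0.978, -0.001]
wrist_force: [0.7, -0.5, -2.1]
width: 0.266
```

>>> move_arm --pt "3.5 0 0 0 0 0 0" --pt "4.5 0 0 0 0 0 0" --pt "4.5 0 0 0 0 0 0" --pt "4.5 0 0 -1.5 0 0 0" --pt "4.5 0 0 -3 0 0 0" --pt "5 0 0 -4 0 0 0" --pt "5 -2 0 -4 0 0 0" --pt "5 -2 0 0 0 0 0"

```text
t: 17.12
tcp_pos: [0.6697, -0.2872, 0.2623]
tcp_rot: [0.003, 0.208, 0.978, -0.002]
wrist_force: [0.0, -0.7, 0.2]
width: 0.58
```

```bash
python3 wr.py knob_large w13 .09;python3 plan.py .44 -.28 .2 16.4
```

```text
knob_large 0.96 [256, 90, 398, 236] [ 0.6329 -0.2704  0.0034] 0.973 yaw 0.2
knob_large 0.83 [62, 205, 166, 302] [ 0.6386 -0.452   0.1239] 0.57 yaw 7.1
t 17.23 tcp [ 0.6696 -0.2872  0.2576] yaw 66.0 tilt 0.14 w 0.587 F [ 0.2  0.9 -0.8] q [-0.51  0.64  0.58  1.51 -0.   -0.1 ]
shift cm [21.28 -8.67  5.72] turn [-0.   0.1 49.6] q6-> 44 rows >= 5.0
```

View pics/w13.png

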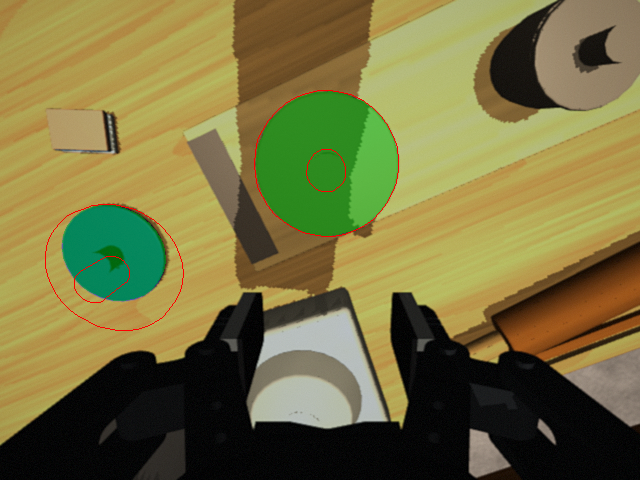

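```bash
python3 plan.py .42 -.36 .2 66
```

```text
t 17.23 tcp [ 0.6696 -0.2872  0.2576] yaw 66.0 tilt 0.14 w 0.587 F [ 0.2  0.9 -0.8] q [-0.51  0.64  0.58  1.51 -0.   -0.1 ]
shift cm [ 19.86 -16.8    5.73] turn [-0.1  0.1  0. ] q6-> -5 rows >= 5.0
```

>>> move_arm --pt "5 3 -2 0 0 0 0" --pt "5 4 -3.5 1 0 0 0" --pt "5 4 -3.5 1 0 0 0" --pt "5 4 -3.5 1 0 0 0" --pt "5 3 -3 1 0 0 0"

```text
t: 17.85
tcp_pos: [0.4359, -0.3537, 0.2143]
tcp_rot: [-0.0, 0.205, 0.979, -0.0]
wrist_force: [0.2, -0.4, -0.0]
width: 0.586
```

>>> move_arm --pt "5 0 0 0.5 0 0 10" --pt "5 0 0 0 0 0 10" --pt "5 0 0 0 0 0 10" --pt "5 0 0 0 0 0 10" --pt "5 0 0 0 0 0 9" --pt "5 0 0 0 0 0 0"

```text
t: 18.6
tcp_pos: [0.4264, -0.3497, 0.208]
tcp_rot: [-0.004, 0.605, 0.796, -0.0]
wrist_force: [-0.1, 0.8, -0.3]
width: 0.589
```

```bash
python3 wr.py knob_oblong w14 0 -73.6; python3 plan.py .3916 -.2994 .06 16.4
```

```text
knob_oblong 0.82 [255, 66, 345, 219] [ 0.3911 -0.3004 -1.3144] 0.979 yaw -75.3
t 18.7 tcp [ 0.4267 -0.3499  0.208 ] yaw 15.6 tilt 0.46 w 0.589 F [-0.5  0.2 -0.7] q [-0.83  0.29 -0.09  1.2  -0.    0.47]
shift cm [ 5.71 -1.95 14.85] turn [-0.3 -0.4 -0.8] q6-> 26 rows >= 3.0
```

View pics/w14.png

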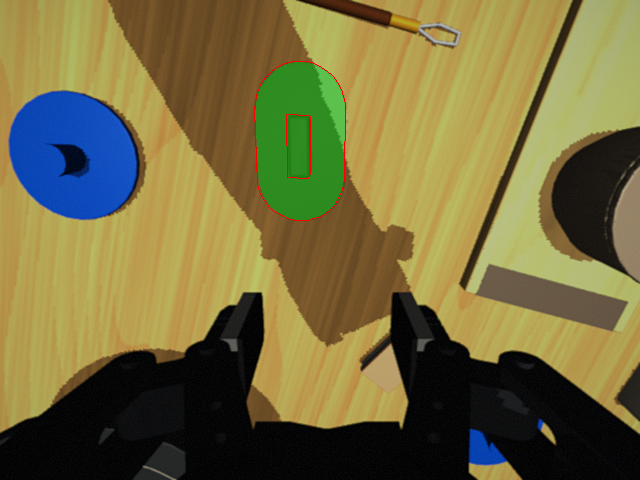

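```bash
python3 plan.py .391 -.3 .06 15
```

```text
t 18.7 tcp [ 0.4267 -0.3499  0.208 ] yaw 15.6 tilt 0.46 w 0.589 F [-0.5  0.2 -0.7] q [-0.83  0.29 -0.09  1.2  -0.    0.47]
shift cm [ 5.67 -2.02 14.85] turn [-0.3 -0.4  0.6] q6-> 27 rows >= 3.0
```

>>> move_arm --pt "5 3 -1 2 -0.3 -0.4 0.4" --pt "5 2.5 -0.8 4 0 0 0" --pt "5 0.2 -0.1 5 0 0 0" --pt "5 0 0 3 0 0 0" --pt "5 0 0 1 0 0 0" --pt "5 0 0 0 0 0 0"

```text
t: 19.45
tcp_pos: [0.3927, -0.299, 0.0562]
tcp_rot: [0.003, 0.603, 0.798, -0.0]
wrist_force: [-0.7, 0.5, 0.1]
width: 0.583
```

```bash
python3 plan.py .391 -.3 .038 15
```

```text
t 19.45 tcp [ 0.3927 -0.299   0.0562] yaw 15.9 tilt 0.31 w 0.583 F [-0.7  0.5  0.1] q [-0.81  0.3  -0.48  0.78 -0.    0.48]
shift cm [-0.04 -0.2   1.82] turn [0.1 0.3 0.9] q6-> 28 rows >= 1.0
```

>>> move_arm --pt "5 0 -0.2 1 0.1 0.3 0.9" --pt "5 0 0 0.8 0 0 0" --pt "5 0 0 0.1 0 0 0"

```text
t: 19.82
tcp_pos: [0.3925, -0.3018, 0.0387]
tcp_rot: [0.002, 0.609, 0.793, 0.0]
wrist_force: [-1.0, -0.3, -0.5]
width: 0.586
```

```bash
python3 plan.py .391 -.3 .038 15
```

```text
t 19.82 tcp [ 0.3925 -0.3018  0.0387] yaw 15.0 tilt 0.28 w 0.586 F [-1.  -0.3 -0.5] q [-0.82  0.33 -0.5   0.74  0.    0.49]
shift cm [ 0.21 -0.1   0.07] turn [ 0.2  0.2 -0. ] q6-> 28 rows >= 1.0
```

>>> move_arm --pt "5 0.2 -0.1 0.05 0.2 0.2 0" --pt "0.6 0 0 0 0 0 0" --pt "0.6 0 0 0 0 0 0" --pt "0.6 0 0 0 0 0 0" --pt "0.6 0 0 0 0 0 0" --pt "0.6 0 0 0 0 0 0"

```text
t: 20.58
tcp_pos: [0.3913, -0.3003, 0.0388]
tcp_rot: [0.0, 0.609, 0.793, -0.0]
wrist_force: [0.6, 0.9, -0.8]
width: 0.177
```

```bash
python3 plan.py .391 -.3 .038 15
```

```text
t 20.57 tcp [ 0.3913 -0.3003  0.0388] yaw 15.0 tilt 0.07 w 0.177 F [ 0.6  0.9 -0.8] q [-0.82  0.33 -0.5   0.74 -0.    0.49]
shift cm [ 0.04 -0.02  0.08] turn [-0.   0.1 -0. ] q6-> 28 rows >= 1.0
```

>>> move_arm --pt "0.6 0 0 -0.5 0 0 0" --pt "0.6 0 0 -1.5 0 0 0" --pt "0.6 0 0 -3 0 0 0" --pt "0.6 0 0 -4 0 0 0" --pt "0.6 0 0 -4 0 0 0" --pt "0.6 0 0 -4 0 0 0" --pt "0.6 0 0 -3 0 0 8" --pt "0.6 0 0 0 0 0 9"

```text
t: 21.58
tcp_pos: [0.3908, -0.2995, 0.2522]
tcp_rot: [0.002, 0.722, 0.692, -0.0]
wrist_force: [-0.0, 0.9, -1.8]
width: 0.177
```

```bash
python3 plan.py .63 .17 .26 -2.1
```

```text
t 21.57 tcp [ 0.3908 -0.2995  0.2522] yaw -2.5 tilt 0.27 w 0.177 F [-0.   0.9 -1.8] q [-0.82  0.15 -0.16  1.26 -0.    0.8 ]
shift cm [47.94 21.85 -0.89] turn [ 0.2  0.2 -0.4] q6-> 45 rows >= 9.0
```

>>> move_arm --pt "0.6 3 1.5 0 0.2 0.2 -0.4" --pt "0.6 4.5 2 0 0 0 0" --pt "0.6 5 2.2 0 0 0 0" --pt "0.6 5 2.2 0 0 0 0" --pt "0.6 5 2.2 0 0 0 0" --pt "0.6 5 2.2 0 0 0 0" --pt "0.6 5 2.2 0 0 0 0" --pt "0.6 4 2 0 0 0 0"

```text
t: 22.58
tcp_pos: [0.5751, 0.0659, 0.2629]
tcp_rot: [0.006, 0.723, 0.691, 0.002]
wrist_force: [0.2, -1.1, -0.8]
width: 0.178
```

```bash
python3 plan.py .63 .17 .26 -2.1
```

```text
t 22.57 tcp [0.5751 0.0659 0.2629] yaw -2.6 tilt 0.75 w 0.178 F [ 0.2 -1.1 -0.8] q [-0.02  0.31  0.07  1.32 -0.01  1.6 ]
shift cm [10.66  5.    0.28] turn [ 0.7  0.3 -0.5] q6-> 91 rows >= 2.0
```

>>> move_arm --pt "0.6 4 2 0 0.7 0.3 -0.5" --pt "0.6 4 1.8 0 0 0 0" --pt "0.6 1.5 0.7 0 0 0 0" --pt "0.6 0.2 0.2 0 0 0 0" --pt "0.6 0 0 0 0 0 0"

```text
t: 23.2
tcp_pos: [0.6269, 0.1675, 0.267]
tcp_rot: [0.001, 0.718, 0.696, 0.0]
wrist_force: [-0.4, 0.3, -0.8]
width: 0.178
```

```bash
python3 wr.py mouth_oblong w15 0 88; python3 plan.py .6295 .2954 .15 -2.1; python3 - <<'E'
from workcell import *
from h import *
c=get_calibration("wrist");s=read_state();t=s['tcp_pos']
for off in(-.003,0,.003):
  a=np.radians(-2.1);X=np.array([-np.sin(a),np.cos(a)])
  p=[*(t[:2]+off*X),a+np.pi/2]
  Q=place(PARTS['knob_oblong'][0],p);Q[:,2]+=t[2]-.0388
  q=proj(Q,c);print(off,q.min(0).round(1),q.max(0).round(1))
E
```

```text
mouth_oblong 0.91 [274, 0, 371, 131] [0.6291 0.2935 1.548 ] 0.992 yaw 88.7
t 23.3 tcp [0.6268 0.167  0.2671] yaw -1.9 tilt 0.12 w 0.178 F [ 0.5  0.1 -1.4] q [ 0.14  0.46  0.3   1.41 -0.    1.74]
shift cm [12.84 -0.17 11.71] turn [0.1 0.  0.2] q6-> 100 rows >= 3.0
-0.003 [237.3 162.1] [414.  433.5]
0 [236.9 154.2] [414.5 428.1]
0.003 [236.4 146.2] [415.1 422.7]
```

View pics/w15.png

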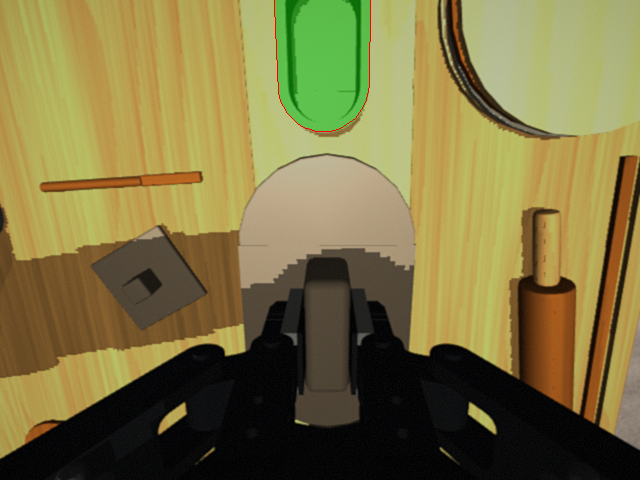

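```bash
python3 plan.py .6292 .294 .135 -1.7
```

```text
t 23.3 tcp [0.6268 0.167  0.2671] yaw -1.9 tilt 0.12 w 0.178 F [ 0.5  0.1 -1.4] q [ 0.14  0.46  0.3   1.41 -0.    1.74]
shift cm [12.7  -0.2  13.21] turn [ 0.1  0.  -0.2] q6-> 100 rows >= 3.0
```

>>> move_arm --pt "0.6 3.5 0 0 0 0 0" --pt "0.6 4.2 -0.1 1 0 0 0" --pt "0.6 3.5 -0.1 2 0 0 0" --pt "0.6 1.3 0 3 0 0 0" --pt "0.6 0 0 3 0 0 0" --pt "0.6 0 0 2 0 0 0" --pt "0.6 0 0 0.3 0 0 0" --pt "0.6 0 0 0 0 0 0"

```text
t: 24.3
tcp_pos: [0.6302, 0.2865, 0.1556]
tcp_rot: [0.002, 0.723, 0.691, 0.002]
wrist_force: [-0.9, 1.2, -0.9]
width: 0.176
```

```bash
python3 plan.py .6292 .294 .125 -1.7
```

```text
t 24.3 tcp [0.6302 0.2865 0.1556] yaw -2.6 tilt 0.33 w 0.176 F [-0.9  1.2 -0.9] q [ 0.31  0.58  0.22  1.21 -0.    1.93]
shift cm [ 0.74 -0.15  3.06] turn [ 0.3  0.  -0.9] q6-> 110 rows >= 1.0
```

>>> move_arm --pt "0.6 0.7 -0.1 0.8 0.3 0 -0.9" --pt "0.6 0 0 1 0 0 0" --pt "0.6 0 0 0.5 0 0 0" --pt "0.6 0 0 0 0 0 0"

```text
t: 24.8
tcp_pos: [0.6309, 0.2939, 0.1337]
tcp_rot: [0.001, 0.717, 0.697, 0.002]
wrist_force: [-0.2, -1.0, -1.2]
width: 0.182
```

```bash
python3 plan.py .6292 .294 .1088 -1.7;python3 - <<'E'
from workcell import *
from h import *
c=get_calibration("wrist");v=grab_frame('wrist')[:,:,::-1].copy()
q=proj(place(ext(stad(.12,.068),.078,.078),[.6292,.294,np.radians(88.3)]),c);cv2.polylines(v,[(cv2.convexHull(q.astype(np.float32))*16).astype(int)],1,(0,0,255),1,shift=4)
cv2.imwrite('pics/w16.png',cv2.resize(v[120:440,200:450],None,fx=1.8,fy=1.8))
E
```

```text
t 24.8 tcp [0.6309 0.2939 0.1337] yaw -1.6 tilt 0.23 w 0.182 F [-0.2 -1.  -1.2] q [ 0.32  0.6   0.2   1.17 -0.    1.92]
shift cm [-0.   -0.18  2.49] turn [ 0.2 -0.   0.1] q6-> 110 rows >= 1.0
```

View pics/w16.png

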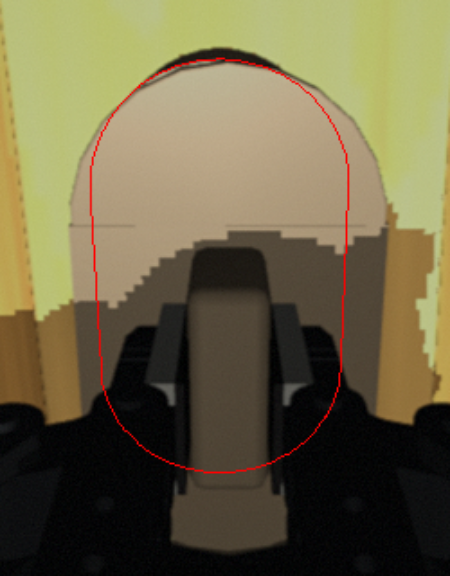

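>>> move_arm --pt "0.6 0 -0.15 0.8 0.2 0 0" --pt "0.6 0 0 0.8 0 0 0" --pt "0.6 0 0 0.4 0 0 0" --pt "0.6 0 0 0 0 0 0"

```text
t: 25.35
tcp_pos: [0.6294, 0.294, 0.1126]
tcp_rot: [-0.0, 0.717, 0.697, 0.0]
wrist_force: [0.4, 0.5, -0.7]
width: 0.179
```

```bash
python3 plan.py .6292 .294 .1088 -1.7
```

```text
t 25.35 tcp [0.6294 0.294  0.1126] yaw -1.6 tilt 0.05 w 0.179 F [ 0.4  0.5 -0.7] q [0.32 0.61 0.17 1.13 0.   1.92]
shift cm [ 0.   -0.02  0.38] turn [ 0.  -0.   0.1] q6-> 110 rows >= 1.0
```

>>> move_arm --pt "0.6 0 0 0.25 0 0 0" --pt "0.6 0 0 0.15 0 0 0" --pt "0.6 0 0 0 0 0 0"

```text
t: 25.72
tcp_pos: [0.6298, 0.294, 0.109]
tcp_rot: [0.0, 0.717, 0.697, 0.001]
wrist_force: [-0.5, -0.1, -2.0]
width: 0.178
```

>>> move_arm --pt "0.6 0 0 0.15 0 0 0" --pt "0.6 0 0 0.1 0 0 0" --pt "0.6 0 0 0 0 0 0"

```text
t: 26.1
tcp_pos: [0.63, 0.2941, 0.109]
tcp_rot: [0.001, 0.717, 0.697, 0.002]
wrist_force: [-0.3, 0.0, -1.4]
width: 0.177
```

>>> move_arm --pt "3 0 0 0 0 0 0" --pt "4 0 0 0 0 0 0" --pt "4 0 0 0 0 0 0" --pt "4.5 0 0 -1.5 0 0 0" --pt "4.5 0 0 -3 0 0 0" --pt "5 -2 0 -4 0 0 0" --pt "5 -4 0 -4 0 0 0" --pt "5 -2 0 -1 0 0 0"

```text
t: 27.1
tcp_pos: [0.6274, 0.2139, 0.2497]
tcp_rot: [0.001, 0.716, 0.698, 0.002]
wrist_force: [-0.2, 0.4, -0.4]
width: 0.586
```

```bash
python3 wr.py knob_oblong w17 .07 88;python3 wr.py mouth_square w17b 0 27;python3 wr.py knob_square w17c 0 27; python3 plan.py .44 .09 .2 27.3
```

```text
knob_oblong 0.79 [279, 17, 377, 198] [0.6304 0.2942 1.5397] 0.977 yaw 88.2
mouth_square 0.72 [265, 239, 394, 383] [0.6319 0.1254 0.4421] 0.964 yaw 25.3
knob_square 0.94 [91, 276, 205, 364] [0.4409 0.0916 0.4941] 0.825 yaw 28.3
t 27.4 tcp [0.6252 0.2158 0.2433] yaw -1.3 tilt 0.26 w 0.586 F [-0.1  0.1 -0.3] q [0.21 0.49 0.3  1.38 0.   1.8 ]
shift cm [-13.01 -18.2    4.41] turn [ -0.3  -0.1 -28.6] q6-> 75 rows >= 4.0
```

View pics/w17.png

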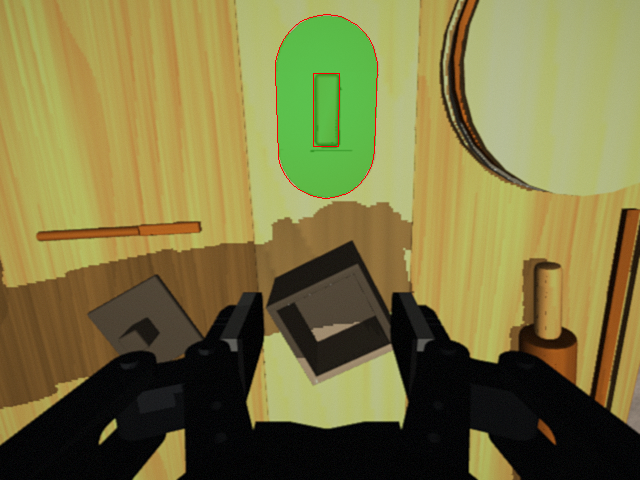

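```bash
python3 plan.py .48 .025 .2 -1.3
```

```text
t 27.4 tcp [0.6252 0.2158 0.2433] yaw -1.3 tilt 0.26 w 0.586 F [-0.1  0.1 -0.3] q [0.21 0.49 0.3  1.38 0.   1.8 ]
shift cm [-19.41 -14.05   4.39] turn [-0.3 -0.  -0. ] q6-> 103 rows >= 4.0
```

>>> move_arm --pt "5 -3.5 -2.5 0.5 0 0 0" --pt "5 -5 -3.6 1 0 0 0" --pt "5 -5 -4 1 0 0 0" --pt "5 -5 -4 1 0 0 0" --pt "5 0 0 0 0 0 -10" --pt "5 0 0 0 0 0 -10" --pt "5 0 0 0 0 0 -9" --pt "5 0 0 0 0 0 0"

```text
t: 28.4
tcp_pos: [0.4731, 0.0409, 0.1953]
tcp_rot: [-0.012, 0.507, 0.862, -0.006]
wrist_force: [-0.6, -0.1, -0.1]
width: 0.584
```

```bash
python3 wr.py knob_square w18 0 28; python3 plan.py .441 .092 .06 28
```

```text
knob_square 0.73 [268, 81, 386, 204] [0.4411 0.0908 0.4917] 0.982 yaw 28.2
t 28.5 tcp [0.4732 0.0408 0.1956] yaw 29.0 tilt 1.52 w 0.584 F [-0.3 -0.3  0.2] q [-0.08  0.17 -0.28  1.15 -0.    0.98]
shift cm [ 5.84 -0.03 13.65] turn [-1.3 -0.8  1. ] q6-> 57 rows >= 3.0
```

View pics/w18.png

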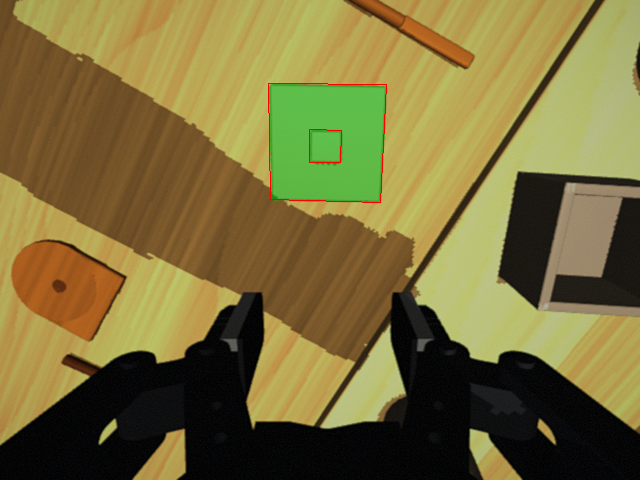

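Lid well fitted at (.441,.091), yaw 28°. Fix the tilt and go down.

>>> move_arm --pt "5 3 0 2 -1.3 -0.8 0.8" --pt "5 2.4 0 4.5 0 0 0" --pt "5 0.2 0 4 0 0 0" --pt "5 0 0 2.5 0 0 0" --pt "5 0 0 0.5 0 0 0" --pt "5 0 0 0 0 0 0"

```text
t: 29.25
tcp_pos: [0.4467, 0.0934, 0.0575]
tcp_rot: [0.001, 0.518, 0.856, 0.001]
wrist_force: [-0.1, -0.3, 0.9]
width: 0.587
```

```bash
python3 plan.py .441 .091 .038 28.2
```

```text
t 29.25 tcp [0.4467 0.0934 0.0575] yaw 27.7 tilt 0.17 w 0.587 F [-0.1 -0.3  0.9] q [ 0.03  0.24 -0.56  0.76  0.    1.12]
shift cm [ 0.05 -0.63  1.95] turn [ 0.2  0.  -0.5] q6-> 63 rows >= 1.0
```

>>> move_arm --pt "5 0.05 -0.6 0.8 0.2 0 -0.5" --pt "5 0 0 1 0 0 0" --pt "5 0 0 0.1 0 0 0"

```text
t: 29.62
tcp_pos: [0.4429, 0.0908, 0.0395]
tcp_rot: [0.002, 0.514, 0.858, 0.001]
wrist_force: [0.2, -0.2, 0.8]
width: 0.585
```

```bash
python3 plan.py .441 .091 .038 28.2
```

```text
t 29.62 tcp [0.4429 0.0908 0.0395] yaw 28.1 tilt 0.22 w 0.585 F [ 0.2 -0.2  0.8] q [ 0.02  0.26 -0.6   0.71 -0.    1.1 ]
shift cm [ 0.11 -0.16  0.15] turn [ 0.2  0.1 -0.1] q6-> 63 rows >= 1.0
```

>>> move_arm --pt "5 0.1 -0.15 0.1 0.2 0.1 0" --pt "1 0 0 0 0 0 0" --pt "1 0 0 0 0 0 0" --pt "1 0 0 0 0 0 0" --pt "1 0 0 0 0 0 0" --pt "1 0 0 0 0 0 0"

```text
t: 30.38
tcp_pos: [0.4416, 0.0909, 0.0389]
tcp_rot: [0.001, 0.514, 0.858, -0.0]
wrist_force: [0.6, 0.6, -0.2]
width: 0.244
```

```bash
python3 plan.py .441 .091 .038 28.2
```

```text
t 30.38 tcp [0.4416 0.0909 0.0389] yaw 28.1 tilt 0.06 w 0.244 F [ 0.6  0.6 -0.2] q [ 0.03  0.26 -0.6   0.71 -0.    1.11]
shift cm [ 0.04 -0.05  0.09] turn [ 0.   0.1 -0.1] q6-> 63 rows >= 1.0
```

>>> move_arm --pt "1 0 0 -0.5 0 0 0" --pt "1 0 0 -1.5 0 0 0" --pt "1 0 0 -3 0 0 0" --pt "1 0 0 -4 0 0 0" --pt "1 0 0 -4 0 0 0" --pt "1 0 0 -4 0 0 0" --pt "1 0 0 -3 0 0 0"

```text
t: 31.25
tcp_pos: [0.4387, 0.091, 0.2438]
tcp_rot: [-0.002, 0.514, 0.858, -0.002]
wrist_force: [0.6, 0.5, -1.4]
width: 0.246
```

```bash
python3 plan.py .675 .045 .26 26
```

```text
t 31.25 tcp [0.4387 0.091  0.2438] yaw 28.1 tilt 0.34 w 0.246 F [ 0.6  0.5 -1.4] q [ 0.03  0.08 -0.27  1.24 -0.    1.11]
shift cm [-15.18  18.67  -1.76] turn [-0.3 -0.1  2.1] q6-> 65 rows >= 4.0
```

>>> move_arm --pt "1 -2 2.5 0 -0.3 -0.1 2" --pt "1 -3 3.7 0 0 0 0" --pt "1 -3 3.7 0 0 0 0" --pt "1 -3 3.7 0 0 0 0" --pt "1 -3 3.6 0 0 0 0" --pt "1 -1.5 1.7 0 0 0 0" --pt "1 -0.5 0.5 0 0 0 0" --pt "1 0 0 0 0 0 0"

```text
t: 32.25
tcp_pos: [0.6901, 0.0325, 0.2491]
tcp_rot: [0.002, 0.529, 0.848, 0.002]
wrist_force: [-0.5, -0.5, -1.1]
width: 0.249
```

```bash
python3 wr.py mouth_square w19 0 26; python3 plan.py .632 .125 .14 26; python3 - <<'E'
from workcell import *
from h import *
c=get_calibration("wrist");s=read_state();t=s['tcp_pos']
for off in(-.003,0,.003):
  a=np.radians(26);X=np.array([-np.sin(a),np.cos(a)])
  p=[*(t[:2]+off*X),a]
  Q=place(PARTS['knob_square'][0],p);Q[:,2]+=t[2]-.0389
  q=proj(Q,c);print(off,q.min(0).round(1),q.max(0).round(1))
E
```

```text
mouth_square 0.93 [244, 0, 372, 131] [0.6322 0.1249 0.4479] 0.989 yaw 25.7
t 32.35 tcp [0.6895 0.0328 0.2496] yaw 26.1 tilt 0.3 w 0.247 F [-0.2 -0.8 -1.3] q [-0.07  0.55  0.4   1.42  0.    1.05]
shift cm [10.83 -1.16 10.94] turn [0.3 0.1 0.1] q6-> 60 rows >= 3.0
-0.003 [212.4 206.7] [436.7 399.7]
0 [211.7 199.3] [437.3 394. ]
0.003 [211.1 191.8] [438.  388.2]
```

View pics/w19.png

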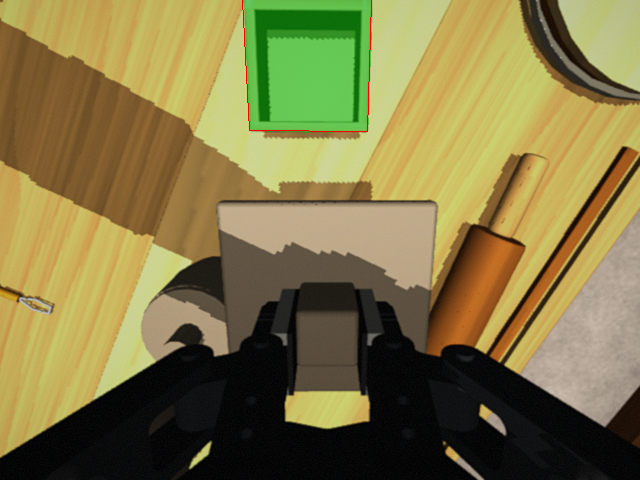

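```bash
python3 plan.py .631 .1246 .14 25.8
```

```text
t 32.35 tcp [0.6895 0.0328 0.2496] yaw 26.1 tilt 0.3 w 0.247 F [-0.2 -0.8 -1.3] q [-0.07  0.55  0.4   1.42  0.    1.05]
shift cm [10.84 -1.27 10.94] turn [0.3 0.1 0.3] q6-> 60 rows >= 3.0
```

>>> move_arm --pt "1 3 -0.4 0 0.3 0.1 0.2" --pt "1 4 -0.5 0.5 0 0 0" --pt "1 3 -0.3 2 0 0 0" --pt "1 0.9 -0.1 3 0 0 0" --pt "1 0 0 3 0 0 0" --pt "1 0 0 1.5 0 0 0" --pt "1 0 0 0.3 0 0 0" --pt "1 0 0 0 0 0 0"

```text
t: 33.35
tcp_pos: [0.6227, 0.1302, 0.1511]
tcp_rot: [0.002, 0.529, 0.848, 0.002]
wrist_force: [-0.1, -0.1, -1.0]
width: 0.248
```

```bash
python3 plan.py .631 .1246 .135 25.8
```

```text
t 33.35 tcp [0.6227 0.1302 0.1511] yaw 26.1 tilt 0.37 w 0.248 F [-0.1 -0.1 -1. ] q [0.08 0.47 0.03 1.13 0.   1.2 ]
shift cm [-0.86  0.49  1.61] turn [0.3 0.1 0.3] q6-> 69 rows >= 1.0
```

>>> move_arm --pt "1 -0.7 0.4 0.5 0.3 0.1 0.3" --pt "1 -0.1 0.05 0.8 0 0 0" --pt "1 0 0 0 0 0 0"

```text
t: 33.72
tcp_pos: [0.6327, 0.124, 0.1394]
tcp_rot: [0.002, 0.532, 0.847, 0.001]
wrist_force: [-0.5, -0.0, -1.9]
width: 0.249
```

```bash
python3 plan.py .631 .1246 .117 25.8;python3 - <<'E'
from workcell import *
from h import *
c=get_calibration("wrist");v=grab_frame('wrist')[:,:,::-1].copy()
q=proj(place(ext(rect(.084,.084),.083,.083),[.632,.125,np.radians(25.8)]),c);cv2.polylines(v,[(cv2.convexHull(q.astype(np.float32))*16).astype(int)],1,(0,0,255),1,shift=4)
cv2.imwrite('pics/w20.png',cv2.resize(v[150:420,190:460],None,fx=2,fy=2))
E
```

```text
t 33.73 tcp [0.6327 0.124  0.1394] yaw 25.7 tilt 0.25 w 0.249 F [-0.5 -0.  -1.9] q [0.07 0.49 0.04 1.11 0.   1.19]
shift cm [ 0.13 -0.14  2.24] turn [ 0.2  0.1 -0.1] q6-> 68 rows >= 1.0
```

View pics/w20.png

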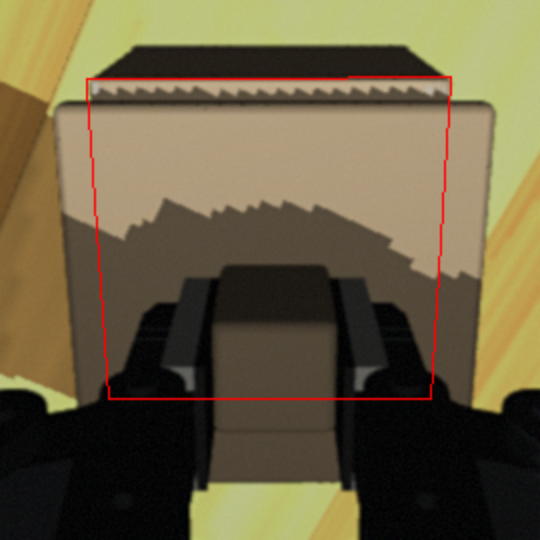

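>>> move_arm --pt "1 0.1 -0.15 0.6 0.2 0.1 0" --pt "1 0 0 0.8 0 0 0" --pt "1 0 0 0.4 0 0 0" --pt "1 0 0 0 0 0 0"

```text
t: 34.28
tcp_pos: [0.6308, 0.1245, 0.1203]
tcp_rot: [0.0, 0.532, 0.847, 0.0]
wrist_force: [0.5, -0.4, -0.7]
width: 0.25
```

```bash
python3 plan.py .631 .1246 .114 25.8
```

```text
t 34.27 tcp [0.6308 0.1245 0.1203] yaw 25.7 tilt 0.03 w 0.25 F [ 0.5 -0.4 -0.7] q [0.07 0.5  0.01 1.08 0.   1.19]
shift cm [0.   0.03 0.63] turn [ 0.  -0.  -0.1] q6-> 68 rows >= 1.0
```

>>> move_arm --pt "1 0 0 0.4 0 0 0" --pt "1 0 0 0.2 0 0 0" --pt "1 0 0 0.1 0 0 0" --pt "1 0 0 0 0 0 0"

```text
t: 34.78
tcp_pos: [0.6311, 0.1246, 0.1142]
tcp_rot: [0.001, 0.532, 0.847, 0.001]
wrist_force: [-1.0, 0.2, -0.9]
width: 0.247
```

>>> move_arm --pt "1 0 0 0.2 0 0 0" --pt "1 0 0 0.1 0 0 0" --pt "1 0 0 0 0 0 0"

```text
t: 35.15
tcp_pos: [0.6313, 0.1247, 0.1142]
tcp_rot: [0.002, 0.532, 0.847, 0.001]
wrist_force: [-0.5, 0.3, -1.4]
width: 0.249
```

>>> move_arm --pt "3.2 0 0 0 0 0 0" --pt "4.2 0 0 0 0 0 0" --pt "4.2 0 0 0 0 0 0" --pt "4.5 0 0 -1.5 0 0 0" --pt "4.5 0 0 -3 0 0 0" --pt "5 -2 0 -4 0 0 0" --pt "5 -4 0 -4 0 0 0" --pt "5 -2 0 -1 0 0 0"

```text
t: 36.15
tcp_pos: [0.6658, 0.0526, 0.2561]
tcp_rot: [0.002, 0.53, 0.848, 0.001]
wrist_force: [-0.5, 0.7, -0.4]
width: 0.589
```

```bash
python3 wr.py knob_square w21 .075 26; python3 plan.py .4 .3 .3 25.8
```

```text
knob_square 0.93 [262, 43, 387, 175] [0.632  0.125  0.4478] 0.979 yaw 25.7
t 36.25 tcp [0.6657 0.0522 0.2544] yaw 25.9 tilt 0.23 w 0.584 F [-0.1  0.4 -0.1] q [-0.04  0.5   0.33  1.4   0.    1.08]
shift cm [ 33.88 -13.09  -4.66] turn [0.2 0.1 0.1] q6-> 62 rows >= 6.0
```

View pics/w21.png

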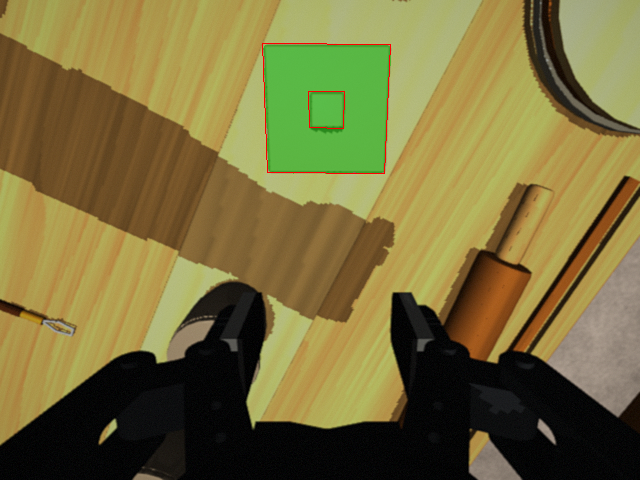

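Square is seated at (.632,.125). Retreat so the top and side cameras can check all four.

>>> move_arm --pt "5 0 -2 -3 0 0 0" --pt "5 0 -5 -2 0 0 0" --pt "5 0 -5.5 0 0 0 0" --pt "5 0 -5.5 0 0 0 0" --pt "5 0 -5.5 0 0 0 0" --pt "5 0 -3 0 0 0 0" --pt "5 0 0 0 0 0 0"

```text
t: 37.12
tcp_pos: [0.4161, -0.0603, 0.3008]
tcp_rot: [-0.002, 0.529, 0.849, 0.0]
wrist_force: [0.2, 0.2, -0.4]
width: 0.583
```

```bash
python3 - <<'E'
from workcell import *
from h import *
c=get_calibration("top");im=grab_frame("top");v=im[:,:,::-1].copy()
J={'large':(.6325,-.27,.09,0),'small':(.6328,-.0843,.095,0),'square':(.632,.125,.075,.45),'oblong':(.6292,.294,.07,1.54)}
for n,(x,y,dz,yw) in J.items():
    for d in trace("top",'knob_'+n)[:3]:
        if d['p']<.3: continue
        p,iou=fit('knob_'+n,d['mask'],c,[yw],dz)
        if np.hypot(p[0]-x,p[1]-y)<.03: print(n,round(d['p'],2),p.round(4),round(iou,3),'diff mm',((p[:2]-[x,y])*1000).round(1))
cv2.imwrite("pics/top1.png",cv2.resize(v[80:330,90:470],None,fx=2,fy=2))
cv2.imwrite("pics/side1.png",grab_frame("side")[:,:,::-1]);print(read_state()['t'],read_state()['tcp_pos'])
E
```

```text
large 0.76 [ 0.6333 -0.2694  0.0456] 0.948 diff mm [0.8 0.6]
small 0.66 [ 0.6337 -0.0844  0.2193] 0.951 diff mm [ 0.9 -0.1]
square 0.88 [0.6323 0.1256 0.4403] 0.963 diff mm [0.3 0.6]
oblong 0.96 [0.6314 0.2958 1.4907] 0.934 diff mm [2.2 1.8]
37.425 [ 0.41907643 -0.06031106  0.30053291]
```

View pics/top1.png

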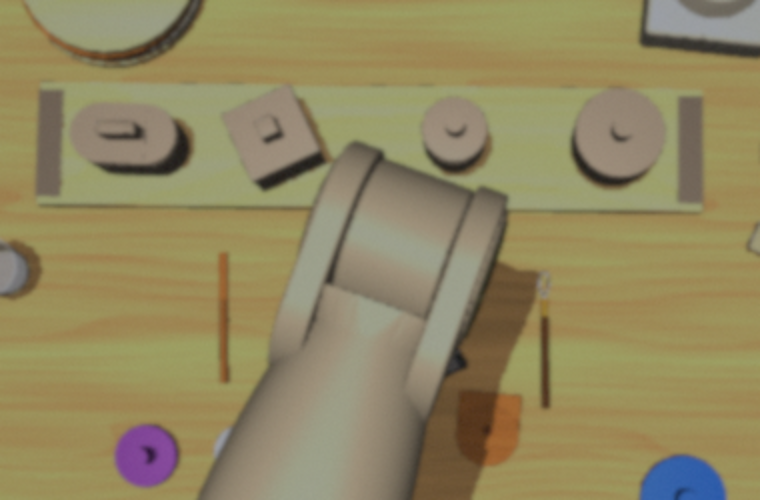

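View pics/side1.png

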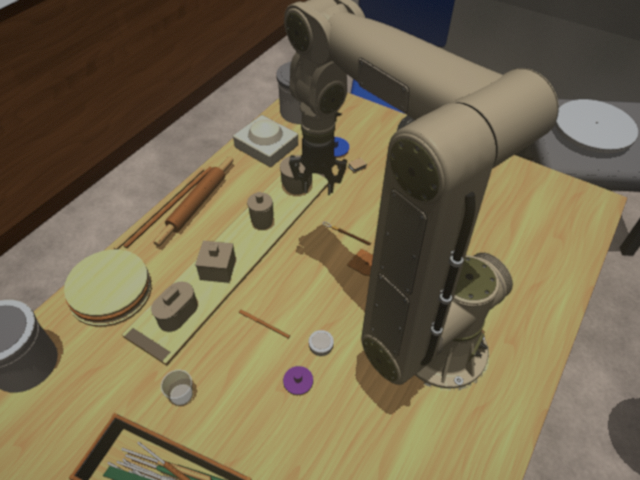

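```bash
python3 -c "
from workcell import *
print(sign_off())"
```

```text
the job is handed in; nothing more can be done
None
```

All four lids are on their own jars, and I handed the job in at about 37 s of the 104 s allowed. The order was small round, large round, oblong, square. Each lid was picked up by its knob, moved above the rims, lowered until it stopped sinking, then released.

**Centring:** After release, the wrist camera put every lid within about 1.5 mm of its jar's measured centre. From the top camera, three lids agreed within about 1 mm and the oblong differed by about 3 mm. The limit is 10 mm.

**Turn:** By the wrist camera, the square and oblong lids follow their jars within about 1°. The top camera put the oblong lid about 3° off, still well inside the roughly 14° limit.

**Seating:** In the last top and side pictures, all visible lids sit flat and the jars are upright. The arm hid the large round jar in that side view, so its seating rests on the top and wrist pictures.

**Less certain:** The wrist force never clearly showed contact when a lid touched down. I judged contact by the arm no longer sinking at close to the expected height (about 2 mm lower than expected for the small lid).

The blue and purple look-alikes were left alone.

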